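# Tidy the paint bench and close the cleaner pot with its cap cracked open

## Task

Close down the painting bench: first put the stray red paint bottle into the blue bin with the other bottle and the orange-handled file into the yellow bin with the other tool. Then screw the black cap of the amber cleaner pot clockwise until it bottoms out, and from there back it off a quarter turn so that the pot can breathe. Finish while still gripping the cap in that position, and leave the other things on the bench where they are.

Things in the scene. Friction and masses are not known exactly. Their poses are not given: they have to be found in the camera images.
- paint_bottle: Stray dropper bottle standing on the bench: red round body 25 mm across and 50 mm high, black nozzle cap above it (19 mm across, tapering) to 76 mm overall; about 25 g. Origin at the centre of its underside, z up its axis.
- file: Stray hobby file lying flat on the bench, about 40 g: orange handle 70 mm long, 14 mm wide and 12 mm high, and a thin steel blade 9 mm wide going on from it. Its x axis runs from handle to blade tip, overall from x = -65 to +65 mm (the handle from -65 to +5 mm); origin on its underside, z up.
- file_grip (a point): Point in the middle of the file's orange handle (25 mm towards the handle end from the file's origin, 6 mm above its underside), close to the centre of mass; same axes as the file. Pinch across the 14 mm width here.
- bottle_bin: Blue open bin for paint bottles, fixed to the bench: 190 mm (its x) by 130 mm (its y) by 45 mm high, walls and floor 5 mm thick. Origin at the centre of its underside. The bins may swap sides. A green dropper bottle stands in its corner near x = -60, y = -35 mm in the bin's frame (nudging it is allowed); the +x half is free.
- tool_bin: Yellow open bin for tools, fixed to the bench: 190 mm (its x) by 130 mm (its y) by 45 mm high, walls and floor 5 mm thick. Origin at the centre of its underside. A silver craft knife, 145 by 11 mm, lies in it along x near y = -45 mm in the bin's frame (nudging it is allowed); from y = -25 mm to the +y wall it is free.
- pot_cap: Round ribbed black screw cap of the cleaner pot, 46 mm across and 28 mm high, a white stripe from its centre to its rim on top. Origin at the centre of its underside, on the vertical thread axis. Already started on the thread; underside about 67 mm and top about 95 mm above the bench. The amber pot below is 64 mm across, fixed in a black base on the bench.
- cap_grip (a point): Point on the cap's axis, 16 mm above the cap's underside: the middle height to grip it, from above, across its diameter at any yaw.
- cap_turn (a joint): Turn of the cap, rad: 0 = screwed fully home (hard stop), growing as it is unscrewed (anticlockwise from above), at most 4.5; a quarter turn back from the stop is 1.57. Starts between 1.8 and 3.6 and stays where left; turning takes about 0.06 N m, rising sharply at the stop; the cap sinks about 4 mm a full turn.
- paint_jar: Bystander: small white paint jar, 32 mm across, 36 mm high; origin under its centre. Leave it alone.
- tape_roll: Bystander: yellow roll of tape lying flat, 64 mm across, 18 mm high; origin under its centre. Leave it alone.
- thinner: Bystander: white thinner bottle, 56 mm across, 150 mm high; origin under its centre. Leave it alone.
- paper_cup: Bystander: white cup, 72 mm across at the rim, 85 mm high; origin under its centre. Leave it alone.
- varnish: Bystander: glass varnish jar, 48 mm across, 75 mm high; origin under its centre. Leave it alone.
Not all that is in view belongs to the job. Leave any pink or turquoise look-alike of the paint_bottle alone.

How it is judged:
By the outcome, as a careful person would: the job done as asked, in the order asked, and still so for the second after the job is handed in, while the arm keeps its last pose, push and grip.
It also fails if it takes over 72 s, if anything falls off the work surface, if the arm or the gripper's body presses on something with over 40 N, if the wrist force passes 120 N, or if a joint passes its speed limit or range.

## Robot

A 6-joint arm with a two-finger parallel gripper is mounted at the origin on the work surface. World frame = base frame: x ahead of the robot, y to its left, z up, the work surface at z = 0. Lengths are in m, angles in rad, forces in N, time in s.
With the tool pointing down it reaches from about 0.275 to 0.825 m from the base axis. Payload 5.2 kg.
Tool frame: the origin (TCP) lies between the finger pads, 19 mm behind the fingertips; this is the grasp point; y points along the fingers, x is the direction in which the jaws open and shut, and the axes are right-handed (so a half turn about y gives the same grasp; the last joint's range is limited). The gripper opens to 93 mm and grips with 3 to 60 N. Pads are 15 mm wide; open, the fingers measure 128 mm over their backs; the gripper's body (75 mm by 188 mm) begins 65 mm behind the grasp point.
Start: joints at [0.953, 0.259, 1.535, -0, 1.348, -0.203], TCP at [0.222, 0.503, 0.237] pointing down, gripper open.
Joint ranges: [-3.14, 3.14], [-0.91, 2.08], [0.19, 2.58], [-1.22, 4.36], [0.22, 2.71], [-3.12, 3.12]. Speed limits (rad/s): [2.57, 2.57, 3.14, 3.14, 3.14, 3.14].

## Interface

Orientations are given as a unit quaternion [w, x, y, z].
In Python, from plant import env gives the robot as it stands.
- The arm moves only by the tool jog_arm, never from a script. Its argument "deltas" is a list of rows, each an object with "rotation": the turn, a rotation vector about the tool's x, y, z as a fraction of full scale, a list of three; "offset": the shift along the tool's x, y, z as a fraction of full scale, a list of three; "grip": the opening, from 0 (shut) to 1 (fully open). In form: [{"rotation": [wx, wy, wz], "offset": [x, y, z], "grip": grip}, ...]. A call has 1 to 8 rows; each row is the pose to reach, as a shift and turn from the pose commanded when the call began, along the tool's axes at that moment; what a row does not reach only later rows make up. Full scale, the value 1, is 0.1 m for a shift and 30 degrees for a turn. A row lasts 1/10 s, in which the tool goes at most 50 mm and 8.59 degrees, less where a joint would pass 70% of its speed; a pose out of reach is approached as far as the arm can. A call with a number of a shift or a turn outside -1 to 1 is refused whole. A call with a gripper value outside its range is refused whole. The fingers move at their own pace and stop on an object; "squeeze" is the grip in N (left out, the last holds). Time passes only in rows, so rows that repeat a pose let the fingers close. It gives the time, the measured TCP pose, the force and the opening at its end, in the units of the state.
- env.observe(): the state, without advancing time (a new reading comes with each control period).
- env.read_camera(name): name is "scene" or "side" or "wrist"; returns a dict with "color" (480x640x3 uint8, red, green, blue), "camera_matrix" (3x3 intrinsics, pixels), "camera_from_world" (4x4, takes a point from world to camera coordinates). Camera axes: x right, y down, z forward; pixel columns grow to the right and rows downward; lengths in m; the calibration is good to about 2 mm. A picture is of the moment at which its call begins. There is no depth.
- env.hand_in(): hands the job in, once; it reports no verdict.
The state is a dict: "t": time; "joint_positions": joint angles; "joint_vel": joint speeds; "effort": joint torques, N m; "tcp_pos": TCP position; "orientation": TCP orientation; "ft_force": force on the tool from outside, world axes, zero at the start; "ft_torque": the same for the moment, N m; "width": opening from 0.0 (shut) to 1.0 (fully open).
Only numpy, scipy, OpenCV 4.12 (cv2) and the standard library are available. Lean on these libraries where they do the work, as an engineer would, in place of code of your own. Each camera call takes 0.05 s, during which the arm holds its last target.

## Working session

There is one attempt and no reset: what is moved stays moved. The work goes in short steps, Python scripts to look and compute and a tool call to move; the robot and the scene stay as the last step left them, time stands still between calls to the robot, and variables do not carry over. Pictures are saved under pics/ and viewed, and the job is handed in when it is done.

Besides the shell and the picture viewer there is one more tool, called after ">>>" by a JSON object that holds its "op" and its "data". jog_arm: Moves the arm, as the interface text tells. Shift numbers are shares of 0.1 m and turn numbers shares of 30 degrees, none past 1 either way. Its arguments: {"type":"object","properties":{"deltas":{"type":"array","items":{"type":"object","properties":{"rotation":{"type":"array","items":{"type":"number"}},"offset":{"type":"array","items":{"type":"number"}},"grip":{"type":"number"}}}},"squeeze":{"type":"number"}},"required":["deltas"]}

```bash
ls; mkdir -p pics; python3 - <<'E'
from plant import env
import cv2
s=env.observe(); print(s)
for n in ("scene","side","wrist"):
    d=env.read_camera(n); cv2.imwrite(f"pics/{n}0.png",d["color"][:,:,::-1]); print(n,d["camera_matrix"].tolist(),d["camera_from_world"].round(4).tolist())
E
```

```text
pics
{'t': 0.0, 'joint_positions': array([ 9.53196590e-01,  2.59307352e-01,  1.53604591e+00,  3.13359184e-06,
        1.34799206e+00, -2.02802077e-01]), 'joint_vel': array([ 5.41960421e-04,  9.70255136e-04, -1.15380247e-03, -4.77481355e-04,
        1.21586988e-03,  7.75839515e-05]), 'effort': array([ 1.98364614e-03, -4.37320805e+01, -2.84006256e+01,  7.20397057e-02,
        4.15020331e-02, -1.29573132e-04]), 'tcp_pos': array([0.22133836, 0.50295602, 0.23665178]), 'orientation': array([-0.59201634,  0.59246849,  0.38575003, -0.38690393]), 'ft_force': array([-0.1218812 ,  0.04798125,  0.18977193]), 'ft_torque': array([ 0.04948265,  0.04501942, -0.03349888]), 'width': 0.9955510931517413}
scene [[508.7304125552894, 0.0, 316.65823111868013], [0.0, 508.7304125552894, 230.30657648031953], [0.0, 0.0, 1.0]] [[0.0207, 0.9997, -0.0132, -0.0024], [0.7739, -0.0244, -0.6328, -0.3891], [-0.6329, 0.0029, -0.7742, 1.7981], [0.0, 0.0, 0.0, 1.0]]
side [[444.4653388101967, 0.0, 319.1771200175698], [0.0, 444.4653388101967, 240.4042179786877], [0.0, 0.0, 1.0]] [[0.8071, -0.5904, 0.007, -0.4394], [-0.3755, -0.5223, -0.7657, 0.2602], [0.4557, 0.6153, -0.6432, 0.9647], [0.0, 0.0, 0.0, 1.0]]
wrist [[407.9859665829954, 0.0, 324.9302531451651], [0.0, 407.9859665829954, 233.30754671322345], [0.0, 0.0, 1.0]] [[0.4037, 0.9149, -0.0015, -0.5505], [0.8774, -0.3866, 0.2841, -0.032], [0.2593, -0.116, -0.9588, 0.3916], [0.0, 0.0, 0.0, 1.0]]
```

View pics/scene0.png

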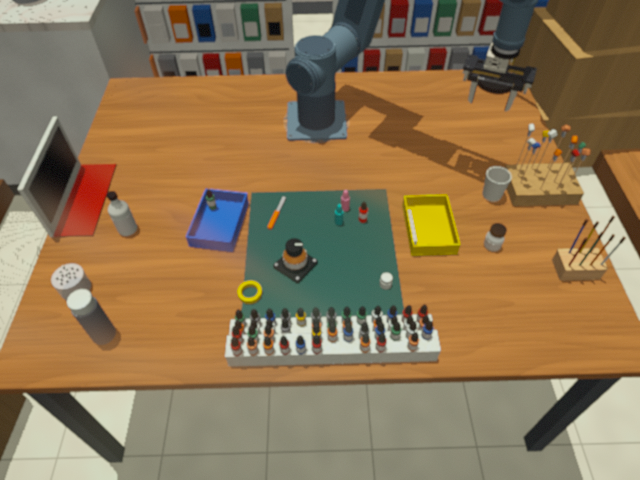

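View pics/side0.png

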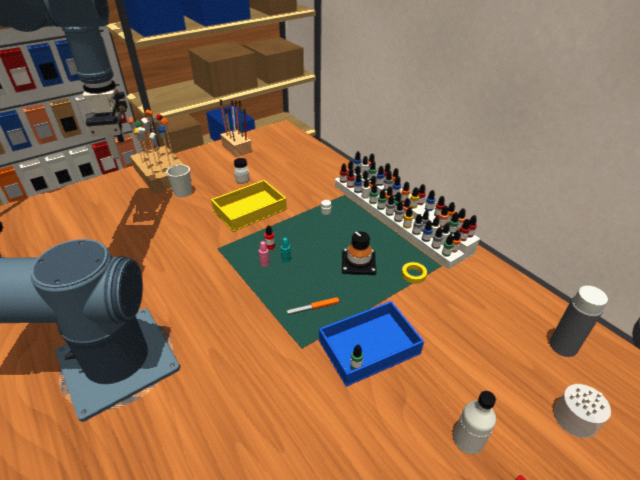

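View pics/wrist0.png

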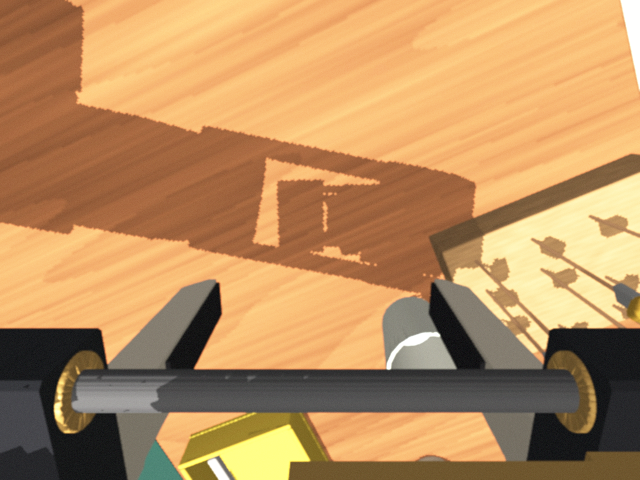

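The scene view shows the red bottle at (363,212), next to pink (346,200) and teal (339,215) look-alikes. The file is at (277,212), the blue bin at (218,220), the yellow bin at (431,225) and the pot at (295,258). The side view shows the same layout. Next I'll measure them.

```bash
cat > h.py <<'E'
import numpy as np, cv2
from scipy.spatial.transform import Rotation as R
def ray(d,px):
    K=d["camera_matrix"];T=d["camera_from_world"]
    v=T[:3,:3].T@np.linalg.solve(K,[px[0],px[1],1.]); c=-T[:3,:3].T@T[:3,3]
    return c,v/np.linalg.norm(v)
def plane(d,px,z):
    c,v=ray(d,px); return c+v*(z-c[2])/v[2]
def tri(rs):
    A=np.zeros((3,3));b=np.zeros(3)
    for c,v in rs:
        P=np.eye(3)-np.outer(v,v);A+=P;b+=P@c
    p=np.linalg.solve(A,b); return p,[np.linalg.norm(np.cross(p-c,v)) for c,v in rs]
def proj(d,p):
    q=d["camera_from_world"]@np.r_[p,1];u=d["camera_matrix"]@q[:3];return u[:2]/u[2]
def blobs(d,lo,hi,roi=None,amin=8):
    h=cv2.cvtColor(d["color"],cv2.COLOR_RGB2HSV); m=cv2.inRange(h,np.array(lo),np.array(hi))
    if roi: 
        k=np.zeros_like(m);x0,y0,x1,y1=roi;k[y0:y1,x0:x1]=255;m&=k
    n,l,s,c=cv2.connectedComponentsWithStats(m)
    o=[(s[i,4],c[i],s[i,:4],(l==i).astype(np.uint8)) for i in range(1,n) if s[i,4]>=amin]
    return sorted(o,key=lambda t:-t[0])
E
cat > look.py <<'E'
import pickle,cv2
from plant import env
for n in ("scene","side"): 
    d=env.read_camera(n); pickle.dump(d,open(n+".pkl","wb"))
E
python3 - <<'E'
import sys; sys.path.insert(0,'.')
exec(open('look.py').read())
from h import *
S=pickle.load(open('scene.pkl','rb'));D=pickle.load(open('side.pkl','rb'))
a=cv2.resize(S["color"][180:300,180:480],None,fx=2.66,fy=2.66,interpolation=cv2.INTER_CUBIC);cv2.imwrite("pics/c1.png",a[:,:,::-1])
b=cv2.resize(D["color"][170:390,200:440],None,fx=2.7,fy=2.7,interpolation=cv2.INTER_CUBIC);cv2.imwrite("pics/c2.png",b[:,:,::-1])
for nm,d,roi in (("scene",S,(180,180,480,300)),("side",D,(200,170,440,390))):
    for c,lo,hi in (("red",(0,150,90),(5,255,255)),("red2",(174,150,90),(180,255,255)),("orange",(6,170,120),(16,255,255)),("blue",(105,120,40),(130,255,255)),("yellow",(25,130,90),(34,255,255))):
        for bl in blobs(d,lo,hi,roi)[:4]: print(nm,c,bl[0],bl[1].round(1),bl[2])
E
```

```text
scene red 36 [363.  210.5] [359 208   9   6]
scene red 19 [362.2 220.3] [359 219   7   4]
scene orange 667 [468.3 226.6] [453 200  27  60]
scene orange 417 [455.8 187.8] [423 180  57  21]
scene orange 260 [460.5 278.6] [442 266  38  29]
scene orange 123 [294.4 257.9] [284 251  21  12]
scene blue 1560 [222.2 217.3] [197 190  50  52]
scene blue 12 [215.2 191.2] [212 190   7   3]
scene blue 9 [224. 192.] [220 192   9   1]
scene blue 9 [196.9 235.9] [195 234   4   4]
scene yellow 2637 [431.6 224.8] [404 194  56  62]
scene yellow 277 [249.5 289.9] [237 280  25  20]
side red 47 [269. 236.] [264 232  10   8]
side red 27 [350.2 177.7] [346 175   9   6]
side red 26 [270.6 246.5] [267 244   7   6]
side red 23 [343.3 172.6] [340 171   8   5]
side red2 10 [267.4 247.1] [266 245   5   5]
side orange 20897 [287.7 305.7] [200 170 240 220]
side orange 169 [324.7 302.5] [311 297  28  12]
side orange 165 [359.1 251.7] [348 245  23  13]
side orange 30 [405.3 192. ] [402 190   8   5]
side blue 5100 [370.  341.2] [319 301 105  85]
side blue 37 [427.1 230.8] [424 227   8   7]
side blue 36 [430.3 200.3] [427 197   8   7]
side blue 30 [396.1 185.8] [393 183   8   6]
side yellow 819 [247.7 204.5] [212 189  73  31]
side yellow 190 [414.2 270. ] [402 262  25  17]
```

View pics/c1.png

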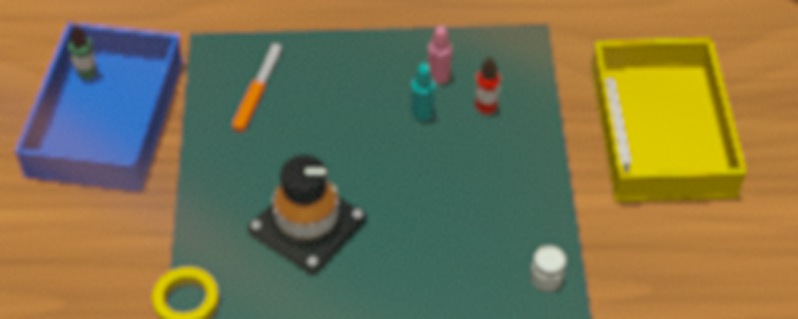

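View pics/c2.png

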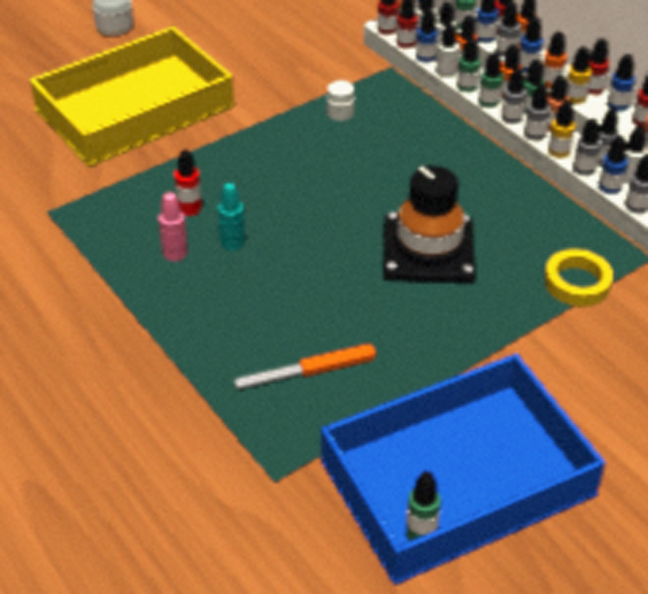

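```bash
cat > m1.py <<'E'
import sys; sys.path.insert(0,'.')
import pickle
from h import *
S=pickle.load(open('scene.pkl','rb'));D=pickle.load(open('side.pkl','rb'))
cs=lambda p:(180+p[0]/2.66-.3,180+p[1]/2.66-.3)
cd=lambda p:(200+p[0]/2.7-.3,170+p[1]/2.7-.3)
T=lambda n,a,b:print(n,*[np.round(x,4) for x in tri([ray(S,a),ray(D,b)])])
T("redtop",cs((488,60)),cd((186,153)))
T("redband",(363,210.5),(269,236))
T("pinktop",cs((440,27)),cd((170,195)))
T("tealtop",cs((424,63)),cd((231,185)))
for n,p,z in (("redbottom",cs((487,106)),.0),("pink",cs((441,76)),.005),("teal",cs((424,115)),.005)): print(n,plane(S,p,z).round(4))
hs=blobs(S,(4,150,120),(18,255,255),(262,200,284,232))[0]
hd=blobs(D,(4,150,120),(18,255,255),(309,294,342,313))[0]
print(hs[:3],hd[:3])
print("handle",plane(S,hs[1],.01).round(4),plane(D,hd[1],.008).round(4)); T("handle tri",hs[1],hd[1])
for d,h in((S,hs),(D,hd)):
    ys,xs=np.nonzero(h[3]); P=np.array([plane(d,(x,y),.009)[:2] for x,y in zip(xs,ys)]); c=P.mean(0); w,V=np.linalg.eigh(np.cov((P-c).T)); print("  pca",c.round(4),np.degrees(np.arctan2(V[1,1],V[0,1])).round(1),(np.sqrt(w*12)).round(4))
for d,f,t,h,n in((S,cs,(277,45),(238,128),'S'),(D,cd,(238,384),(373,350),'D')):
    a=plane(d,f(t),.005);b=plane(d,f(h),.008);print(n,"tip",a.round(4),"end",b.round(4),np.linalg.norm(a-b).round(4),np.degrees(np.arctan2(*(a-b)[[1,0]])).round(1))
print("YEL S",[plane(S,cs(p),.045)[:2].round(3).tolist() for p in((595,40),(712,38),(744,175),(617,180))])
print("YEL D",[plane(D,cd(p),.045)[:2].round(3).tolist() for p in((33,82),(173,29),(233,74),(91,138))])
print("BLU S",[plane(S,cs(p),.045)[:2].round(3).tolist() for p in((68,25),(181,36),(140,165),(22,152))])
print("BLU D",[plane(D,cd(p),.045)[:2].round(3).tolist() for p in((322,430),(518,355),(603,462),(393,553))])
print("green", plane(D,cd((423,525)),.01).round(3))
print("knife",[plane(S,cs(p),.008)[:2].round(3).tolist() for p in((611,80),(627,167))])
# cap
for n,d,roi,f in(("S",S,(283,236,306,256),cs),("D",D,(350,230,372,250),cd)):
    g=cv2.cvtColor(d["color"],cv2.COLOR_RGB2HSV); print(n, [ (b[0],b[1].round(1),b[2]) for b in blobs(d,(0,0,0),(180,255,60),roi)[:1]],[ (b[0],b[1].round(1),b[2]) for b in blobs(d,(0,0,120),(180,80,255),roi,3)[:2]])
print("captop S",plane(S,cs((303,173)),.095).round(4),"D",plane(D,cd((434,182)),.095).round(4))
print("jar",plane(S,cs((548,265)),.018).round(3),"tape",plane(S,cs((186,296)),.01).round(3))
E
python3 m1.py; python3 - <<'E'
import pickle,cv2,numpy as np
S=pickle.load(open('scene.pkl','rb'));D=pickle.load(open('side.pkl','rb'))
a=cv2.resize(S["color"][230:290,265:325],None,fx=6,fy=6,interpolation=cv2.INTER_CUBIC)
b=cv2.resize(D["color"][225:285,330:390],None,fx=6,fy=6,interpolation=cv2.INTER_CUBIC)
cv2.imwrite("pics/cap1.png",np.hstack([a,b])[:,:,::-1])
E
```

```text
redtop [0.4656 0.1258 0.0756] [0.0001 0.0001]
redband [0.4656 0.1275 0.0404] [0.0001 0.0001]
pinktop [0.4179 0.0768 0.0778] [0.0006 0.0006]
tealtop [0.4725 0.0557 0.0791] [0.0019 0.0019]
redbottom [0.4657 0.1291 0.    ]
pink [0.4239 0.0802 0.005 ]
teal [0.4807 0.0582 0.005 ]
(np.int32(98), array([272.92857143, 219.56122449]), array([268, 211,  12,  18], dtype=int32)) (np.int32(172), array([324.77325581, 302.48255814]), array([311, 297,  28,  12], dtype=int32))
handle [ 0.4658 -0.1357  0.01  ] [ 0.4618 -0.136   0.008 ]
handle tri [ 0.4627 -0.1357  0.0068] [0.0005 0.0005]
  pca [ 0.4648 -0.1358] 162.1 [0.016 0.069]
  pca [ 0.4614 -0.1367] 162.0 [0.0197 0.0693]
S tip [ 0.37   -0.1059  0.005 ] end [ 0.4953 -0.1458  0.008 ] 0.1316 162.3
D tip [ 0.3736 -0.1062  0.005 ] end [ 0.4941 -0.1466  0.008 ] 0.1272 161.5
YEL S [[0.412, 0.251], [0.413, 0.381], [0.605, 0.378], [0.607, 0.248]]
YEL D [[0.412, 0.371], [0.596, 0.375], [0.603, 0.254], [0.416, 0.241]]
BLU S [[0.369, -0.34], [0.39, -0.21], [0.573, -0.241], [0.551, -0.366]]
BLU D [[0.385, -0.217], [0.571, -0.251], [0.547, -0.374], [0.36, -0.341]]
green [ 0.41  -0.318  0.01 ]
knife [[0.439, 0.27], [0.562, 0.27]]
S [(np.int32(195), array([293. , 247.6]), array([286, 239,  16,  17], dtype=int32))] [(np.int32(23), array([298.3, 244. ]), array([295, 243,   8,   3], dtype=int32))]
D [(np.int32(265), array([360.3, 240.5]), array([351, 231,  19,  19], dtype=int32))] [(np.int32(13), array([357.4, 233.3]), array([355, 231,   6,   5], dtype=int32))]
captop S [ 0.6269 -0.0695  0.095 ] D [ 0.6223 -0.0722  0.095 ]
jar [0.691 0.171 0.018] tape [ 0.711 -0.189  0.01 ]
```

View pics/cap1.png

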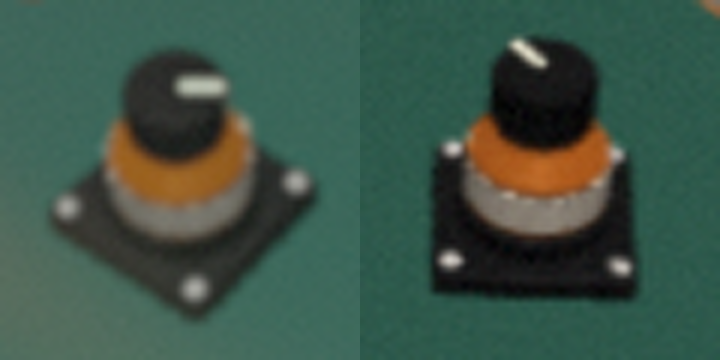

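```bash
cat > go.py <<'E'
# usage: go.py x y z [yaw deg of tool x axis] : prints offset (tool axes, units of 0.1 m) and rotation needed
import sys; sys.path.insert(0,'.')
from h import *
from plant import env
s=env.observe(); q=s["orientation"]; M=R.from_quat([q[1],q[2],q[3],q[0]]).as_matrix()
yaw=np.degrees(np.arctan2(M[1,0],M[0,0]))
print("t",round(s["t"],2),"tcp",s["tcp_pos"].round(4),"yaw",yaw.round(2),"tilt",M[:,1].round(3),"q",s["joint_positions"].round(2),"w",round(s["width"],3),"F",s["ft_force"].round(1),"Tq",s["ft_torque"].round(2))
if len(sys.argv)>3:
    p=np.array(list(map(float,sys.argv[1:4])))
    print("offset",(M.T@(p-s["tcp_pos"])*10).round(3))
    if len(sys.argv)>4:
        dy=(float(sys.argv[4])-yaw+90)%180-90
        print("rotation y",(-dy/30).round(3),"alt",((-dy+180*np.sign(dy))/30).round(3))
        th=np.radians(float(sys.argv[4]))
        x=np.array([np.cos(th),np.sin(th),0]);y=np.array([0,0,-1.]);T=np.c_[x,y,np.cross(x,y)]
        print("exact rotvec/30deg (no flip)",(np.degrees(R.from_matrix(M.T@T).as_rotvec())/30).round(3))
        T2=np.c_[-x,y,-np.cross(x,y)];print(" flip",(np.degrees(R.from_matrix(M.T@T2).as_rotvec())/30).round(3))
E
python3 go.py 0.466 0.127 0.16 162
```

```text
t 0.25 tcp [0.2215 0.5032 0.2371] yaw 66.23 tilt [-0.    -0.001 -1.   ] q [ 0.95  0.26  1.54  0.    1.35 -0.2 ] w 0.997 F [0.3 0.3 0.4] Tq [-0.01 -0.03  0.  ]
offset [-2.457  0.772 -3.754]
rotation y 2.808 alt -3.192
exact rotvec/30deg (no flip) [-1.000e-03 -3.192e+00 -1.000e-03]
 flip [ 1.000e-03  2.808e+00 -1.000e-03]
```

```bash
cat > plan.py <<'E'
# plan.py x y z yaw [flip] : splits into calls; prints per call offset, rotation (each relative to pose at its start)
import sys; sys.path.insert(0,'.')
from h import *
from plant import env
s=env.observe(); q=s["orientation"]; M=R.from_quat([q[1],q[2],q[3],q[0]]).as_matrix()
p=np.array(list(map(float,sys.argv[1:4]))); th=np.radians(float(sys.argv[4]))
x=np.array([np.cos(th),np.sin(th),0])*(-1 if len(sys.argv)>5 else 1);y=np.array([0,0,-1.]);T=np.c_[x,y,np.cross(x,y)]
rv=R.from_matrix(M.T@T).as_rotvec(); d=p-s["tcp_pos"]
print("t",round(s["t"],2),"tcp",s["tcp_pos"].round(4),"q",s["joint_positions"].round(2),"w",round(s["width"],3),"F",s["ft_force"].round(1))
n=max(int(np.ceil(max(np.linalg.norm(d)/.098,np.degrees(np.linalg.norm(rv))/29.5))),1)
for i in range(n):
    Mi=M@R.from_rotvec(rv*i/n).as_matrix()
    rows=max(np.linalg.norm(d)/n/.05,np.degrees(np.linalg.norm(rv))/n/8.59)
    print("off",(Mi.T@d/n*10).round(2).tolist(),"rot",(np.degrees(rv)/n/30).round(2).tolist(),"rows",rows.round(1))
E
python3 plan.py 0.466 0.127 0.16 162 f
```

```text
t 0.25 tcp [0.2215 0.5032 0.2371] q [ 0.95  0.26  1.54  0.    1.35 -0.2 ] w 0.997 F [0.3 0.3 0.4]
off [-0.49, 0.15, -0.75] rot [0.0, 0.56, -0.0] rows 2.0
off [-0.25, 0.15, -0.86] rot [0.0, 0.56, -0.0] rows 2.0
off [0.01, 0.15, -0.9] rot [0.0, 0.56, -0.0] rows 2.0
off [0.27, 0.15, -0.86] rot [0.0, 0.56, -0.0] rows 2.0
off [0.5, 0.15, -0.74] rot [0.0, 0.56, -0.0] rows 2.0
```

>>> {"op": "jog_arm", "data": {"deltas": [{"offset": [-0.49,0.15,-0.75],"rotation": [0,0.56,0],"grip": 0.55},{"offset": [-0.49,0.15,-0.75],"rotation": [0,0.56,0],"grip": 0.55},{"offset": [-0.49,0.15,-0.75],"rotation": [0,0.56,0],"grip": 0.55}]}}

```text
t: 0.55
tcp_pos: [0.2719, 0.4249, 0.2214]
orientation: [-0.642, 0.644, 0.293, -0.294]
ft_force: [-0.4, 0.1, 0.4]
width: 0.79
```

>>> {"op": "jog_arm", "data": {"deltas": [{"offset": [-0.25,0.15,-0.86],"rotation": [0,0.56,0],"grip": 0.55},{"offset": [-0.25,0.15,-0.86],"rotation": [0,0.56,0],"grip": 0.55},{"offset": [-0.25,0.15,-0.86],"rotation": [0,0.56,0],"grip": 0.55}]}}

```text
t: 0.85
tcp_pos: [0.3211, 0.3507, 0.2068]
orientation: [-0.679, 0.68, 0.196, -0.197]
ft_force: [0.2, 0.0, 0.2]
width: 0.562
```

>>> {"op": "jog_arm", "data": {"deltas": [{"offset": [0.01,0.15,-0.9],"rotation": [0,0.56,0],"grip": 0.55},{"offset": [0.01,0.15,-0.9],"rotation": [0,0.56,0],"grip": 0.55},{"offset": [0.01,0.15,-0.9],"rotation": [0,0.56,0],"grip": 0.55}]}}

```text
t: 1.15
tcp_pos: [0.3707, 0.2761, 0.192]
orientation: [-0.7, 0.701, 0.096, -0.096]
ft_force: [-0.2, 0.9, 0.2]
width: 0.548
```

>>> {"op": "jog_arm", "data": {"deltas": [{"offset": [0.27,0.15,-0.86],"rotation": [0,0.56,0],"grip": 0.55},{"offset": [0.27,0.15,-0.86],"rotation": [0,0.56,0],"grip": 0.55},{"offset": [0.27,0.15,-0.86],"rotation": [0,0.56,0],"grip": 0.55}]}}

```text
t: 1.45
tcp_pos: [0.4204, 0.2012, 0.1772]
orientation: [-0.707, 0.707, -0.007, 0.007]
ft_force: [0.2, 0.8, -0.7]
width: 0.545
```

>>> {"op": "jog_arm", "data": {"deltas": [{"offset": [0.5,0.15,-0.74],"rotation": [0,0.56,0],"grip": 0.55},{"offset": [0.5,0.15,-0.74],"rotation": [0,0.56,0],"grip": 0.55},{"offset": [0.5,0.15,-0.74],"rotation": [0,0.56,0],"grip": 0.55},{"offset": [0.5,0.15,-0.74],"rotation": [0,0.56,0],"grip": 0.55}]}}

```text
t: 1.85
tcp_pos: [0.467, 0.1292, 0.1625]
orientation: [0.699, -0.698, 0.108, -0.108]
ft_force: [0.4, 0.8, 0.7]
width: 0.552
```

```bash
python3 plan.py 0.466 0.127 0.036 -18; python3 - <<'E'
from plant import env
import cv2
d=env.read_camera("wrist"); cv2.imwrite("pics/w1.png",d["color"][:,:,::-1])
E
```

```text
t 1.85 tcp [0.467  0.1292 0.1625] q [0.04 0.21 1.8  0.   1.14 0.34] w 0.552 F [0.4 0.8 0.7]
off [-0.0, 0.63, -0.01] rot [-0.0, 0.01, -0.0] rows 1.3
off [-0.0, 0.63, -0.01] rot [-0.0, 0.01, -0.0] rows 1.3
```

View pics/w1.png

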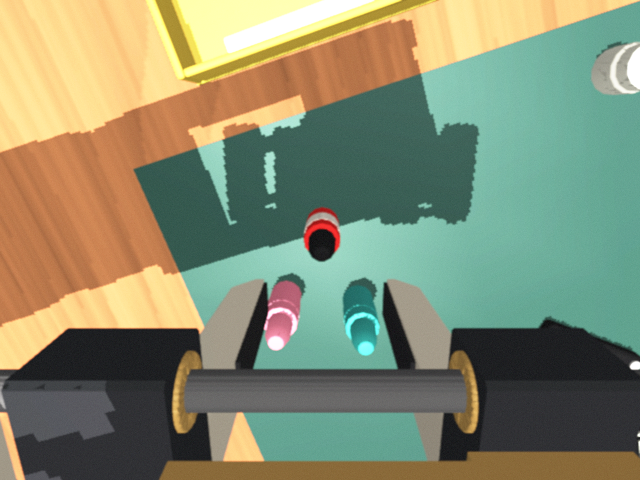

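```bash
python3 - <<'E'
from h import *
from plant import env
d=env.read_camera("wrist");s=env.observe()
for p in ((.466,.127,.076),(.466,.127,.03),(.42,.078,.076),(.474,.057,.076)): print(proj(d,p).round(0))
print("top",plane(d,(321,245),.073).round(4)); print("tcp",proj(d,s["tcp_pos"]),"pink",plane(d,(277,340),.076),"teal",plane(d,(366,347),.076))
E
```

```text
[327. 256.]
[327. 234.]
[282. 344.]
[371. 349.]
top [0.4644 0.1336 0.073 ]
tcp [326.4430411  321.80460612] pink [0.41788704 0.08155646 0.076     ] teal [0.47138942 0.05923437 0.076     ]
```

The wrist view shows the red bottle centred between the fingers at (321,245), with the look-alikes further back at (277,340) and (366,347). The measured positions agree with this to about 4 mm, so I'll descend and grip.

>>> {"op": "jog_arm", "data": {"deltas": [{"offset": [0,0.4,0],"rotation": [0,0,0],"grip": 0.55},{"offset": [0,0.8,0],"rotation": [0,0,0],"grip": 0.55},{"offset": [0,0.95,0],"rotation": [0,0,0],"grip": 0.55},{"offset": [0,0.95,0],"rotation": [0,0,0],"grip": 0.55}]}}

```text
t: 2.35
tcp_pos: [0.4644, 0.1295, 0.0656]
orientation: [-0.699, 0.699, -0.11, 0.106]
ft_force: [0.1, 0.2, -0.4]
width: 0.549
```

>>> {"op": "jog_arm", "data": {"deltas": [{"offset": [0,0.2,0],"rotation": [0,0,0],"grip": 0.55},{"offset": [0,0.31,0],"rotation": [0,0,0],"grip": 0.55},{"offset": [0,0.31,0],"rotation": [0,0,0],"grip": 0.55},{"offset": [0,0.31,0],"rotation": [0,0,0],"grip": 0.1},{"offset": [0,0.31,0],"rotation": [0,0,0],"grip": 0.1},{"offset": [0,0.31,0],"rotation": [0,0,0],"grip": 0.1},{"offset": [0,0.31,0],"rotation": [0,0,0],"grip": 0.1},{"offset": [0,0.31,0],"rotation": [0,0,0],"grip": 0.1}], "squeeze": 12}}

```text
t: 3.15
tcp_pos: [0.4675, 0.1279, 0.037]
orientation: [0.699, -0.699, 0.109, -0.11]
ft_force: [-1.7, 0.2, 4.9]
width: 0.27
```

```bash
python3 go.py
```

```text
t 3.15 tcp [0.4675 0.1279 0.037 ] yaw -17.77 tilt [ 0.001  0.    -1.   ] q [0.04 0.38 1.93 0.   0.83 0.35] w 0.27 F [-1.7  0.2  4.9] Tq [ 0.01  0.27 -0.01]
```

>>> {"op": "jog_arm", "data": {"deltas": [{"offset": [0,-0.3,0],"rotation": [0,0,0],"grip": 0.1},{"offset": [0,-0.8,0],"rotation": [0,0,0],"grip": 0.1},{"offset": [0,-1,0],"rotation": [0,0,0],"grip": 0.1},{"offset": [0,-1,0],"rotation": [0,0,0],"grip": 0.1}]}}

```text
t: 3.55
tcp_pos: [0.4696, 0.128, 0.1398]
orientation: [0.699, -0.698, 0.107, -0.112]
ft_force: [1.0, 1.2, -0.7]
width: 0.263
```

```bash
python3 plan.py 0.505 -0.295 0.16 -10
```

```text
t 3.55 tcp [0.4696 0.128  0.1398] q [ 0.04  0.23  1.83 -0.    1.07  0.35] w 0.263 F [ 1.   1.2 -0.7]
off [0.33, -0.04, -0.78] rot [-0.0, -0.05, 0.0] rows 1.7
off [0.3, -0.04, -0.79] rot [-0.0, -0.05, 0.0] rows 1.7
off [0.28, -0.04, -0.8] rot [-0.0, -0.05, 0.0] rows 1.7
off [0.26, -0.04, -0.81] rot [-0.0, -0.05, 0.0] rows 1.7
off [0.24, -0.04, -0.81] rot [-0.0, -0.05, 0.0] rows 1.7
```

>>> {"op": "jog_arm", "data": {"deltas": [{"offset": [0.17,-0.02,-0.4],"rotation": [0,-0.05,0],"grip": 0.1},{"offset": [0.33,-0.1,-0.78],"rotation": [0,-0.05,0],"grip": 0.1},{"offset": [0.33,-0.1,-0.78],"rotation": [0,-0.05,0],"grip": 0.1}]}}

```text
t: 3.85
tcp_pos: [0.4754, 0.0398, 0.1461]
orientation: [-0.699, 0.7, -0.101, 0.102]
ft_force: [-0.1, 0.5, -0.5]
width: 0.26
```

>>> {"op": "jog_arm", "data": {"deltas": [{"offset": [0.15,-0.1,-0.4],"rotation": [0,-0.05,0],"grip": 0.1},{"offset": [0.3,-0.1,-0.79],"rotation": [0,-0.05,0],"grip": 0.1},{"offset": [0.3,-0.1,-0.79],"rotation": [0,-0.05,0],"grip": 0.1}]}}

```text
t: 4.15
tcp_pos: [0.4819, -0.0441, 0.1556]
orientation: [-0.701, 0.701, -0.092, 0.092]
ft_force: [-0.3, 0.7, -0.9]
width: 0.261
```

>>> {"op": "jog_arm", "data": {"deltas": [{"offset": [0.14,0,-0.4],"rotation": [0,-0.05,0],"grip": 0.1},{"offset": [0.28,0,-0.8],"rotation": [0,-0.05,0],"grip": 0.1},{"offset": [0.28,0,-0.8],"rotation": [0,-0.05,0],"grip": 0.1}]}}

```text
t: 4.45
tcp_pos: [0.4885, -0.1281, 0.1554]
orientation: [-0.702, 0.703, -0.083, 0.083]
ft_force: [-0.3, 0.9, -0.6]
width: 0.265
```

>>> {"op": "jog_arm", "data": {"deltas": [{"offset": [0.13,0,-0.4],"rotation": [0,-0.05,0],"grip": 0.1},{"offset": [0.26,0,-0.81],"rotation": [0,-0.05,0],"grip": 0.1},{"offset": [0.26,0,-0.81],"rotation": [0,-0.05,0],"grip": 0.1}]}}

```text
t: 4.75
tcp_pos: [0.4954, -0.2127, 0.1554]
orientation: [-0.703, 0.704, -0.074, 0.074]
ft_force: [0.3, 0.7, -0.0]
width: 0.267
```

>>> {"op": "jog_arm", "data": {"deltas": [{"offset": [0.12,0,-0.4],"rotation": [0,-0.05,0],"grip": 0.1},{"offset": [0.24,0,-0.81],"rotation": [0,-0.05,0],"grip": 0.1},{"offset": [0.24,0,-0.81],"rotation": [0,-0.05,0],"grip": 0.1},{"offset": [0.24,0,-0.81],"rotation": [0,-0.05,0],"grip": 0.1}]}}

```text
t: 5.15
tcp_pos: [0.5016, -0.2925, 0.1551]
orientation: [0.705, -0.703, 0.064, -0.063]
ft_force: [-0.4, 0.9, -0.1]
width: 0.261
```

```bash
python3 plan.py 0.505 -0.295 0.043 -10;  python3 - <<'E'
from plant import env
import cv2
d=env.read_camera("side"); cv2.imwrite("pics/s1.png",cv2.resize(d["color"][150:430,200:520],None,fx=2,fy=2)[:,:,::-1])
E
```

```text
t 5.15 tcp [ 0.5016 -0.2925  0.1551] q [-0.72  0.38  1.57  0.    1.19 -0.54] w 0.261 F [-0.4  0.9 -0.1]
off [0.02, 0.56, -0.01] rot [-0.0, -0.01, -0.0] rows 1.1
off [0.02, 0.56, -0.01] rot [-0.0, -0.01, -0.0] rows 1.1
```

View pics/s1.png

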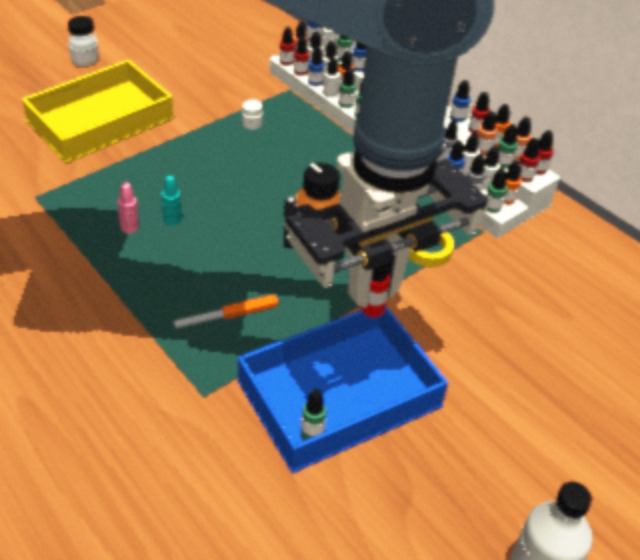

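The bottle hangs upright in the gripper at about (375,290) in the crop, above the +x half of the blue bin. I'll lower it and release.

>>> {"op": "jog_arm", "data": {"deltas": [{"offset": [0.02,0.3,0],"rotation": [0,0,0],"grip": 0.1},{"offset": [0.03,0.7,0],"rotation": [0,0,0],"grip": 0.1},{"offset": [0.03,0.95,0],"rotation": [0,0,0],"grip": 0.1},{"offset": [0.03,1,0],"rotation": [0,0,0],"grip": 0.1},{"offset": [0.03,1,0],"rotation": [0,0,0],"grip": 0.1}]}}

```text
t: 5.7
tcp_pos: [0.5045, -0.2926, 0.0559]
orientation: [0.705, -0.704, 0.063, -0.062]
ft_force: [-0.3, 0.8, -0.9]
width: 0.267
```

>>> {"op": "jog_arm", "data": {"deltas": [{"offset": [0,0.06,0],"rotation": [0,0,0],"grip": 0.1},{"offset": [0,0.12,0],"rotation": [0,0,0],"grip": 0.1},{"offset": [0,0.12,0],"rotation": [0,0,0],"grip": 0.1}]}}

```text
t: 6.0
tcp_pos: [0.5048, -0.2946, 0.0446]
orientation: [-0.704, 0.704, -0.063, 0.063]
ft_force: [-0.5, -0.0, -0.6]
width: 0.266
```

```bash
python3 go.py
```

```text
t 6.0 tcp [ 0.5048 -0.2946  0.0446] yaw -10.26 tilt [ 0. -0. -1.] q [-0.72  0.51  1.68  0.    0.95 -0.54] w 0.266 F [-0.5 -0.  -0.6] Tq [-0.03  0.07 -0.02]
```

>>> {"op": "jog_arm", "data": {"deltas": [{"offset": [0,0.025,0],"rotation": [0,0,0],"grip": 0.1},{"offset": [0,0.025,0],"rotation": [0,0,0],"grip": 0.1},{"offset": [0,0.025,0],"rotation": [0,0,0],"grip": 0.3},{"offset": [0,0.025,0],"rotation": [0,0,0],"grip": 0.5},{"offset": [0,0.025,0],"rotation": [0,0,0],"grip": 0.5},{"offset": [0,0.025,0],"rotation": [0,0,0],"grip": 0.5}]}}

```text
t: 6.6
tcp_pos: [0.5048, -0.2947, 0.042]
orientation: [-0.704, 0.704, -0.063, 0.063]
ft_force: [0.4, 0.0, -0.6]
width: 0.483
```

>>> {"op": "jog_arm", "data": {"deltas": [{"offset": [0,-0.3,0],"rotation": [0,0,0],"grip": 0.5},{"offset": [0,-0.7,0],"rotation": [0,0,0],"grip": 0.5},{"offset": [0,-1,0],"rotation": [0,0,0],"grip": 0.5},{"offset": [0,-1,0],"rotation": [0,0,0],"grip": 0.5}]}}

```text
t: 7.0
tcp_pos: [0.5071, -0.2966, 0.1469]
orientation: [-0.702, 0.706, -0.061, 0.066]
ft_force: [0.4, 1.0, 0.1]
width: 0.502
```

```bash
python3 plan.py 0.463 -0.1357 0.12 72;python3 plan.py 0.463 -0.1357 0.12 72 f;  python3 - <<'E'
from plant import env
import cv2
d=env.read_camera("side"); cv2.imwrite("pics/s2.png",cv2.resize(d["color"][150:430,200:520],None,fx=2,fy=2)[:,:,::-1])
E
```

```text
t 7.0 tcp [ 0.5071 -0.2966  0.1469] q [-0.72  0.39  1.58  0.    1.16 -0.54] w 0.502 F [0.4 1.  0.1]
off [-0.24, 0.09, 0.5] rot [0.01, -0.91, 0.0] rows 3.2
off [0.02, 0.09, 0.56] rot [0.01, -0.91, 0.0] rows 3.2
off [0.27, 0.09, 0.49] rot [0.01, -0.91, 0.0] rows 3.2
t 7.0 tcp [ 0.5071 -0.2966  0.1469] q [-0.72  0.39  1.58  0.    1.16 -0.54] w 0.502 F [0.4 1.  0.1]
off [-0.18, 0.06, 0.38] rot [-0.0, 0.81, 0.0] rows 2.8
off [-0.32, 0.06, 0.27] rot [-0.0, 0.81, 0.0] rows 2.8
off [-0.4, 0.07, 0.11] rot [-0.0, 0.81, 0.0] rows 2.8
off [-0.41, 0.07, -0.06] rot [-0.0, 0.81, 0.0] rows 2.8
```

View pics/s2.png

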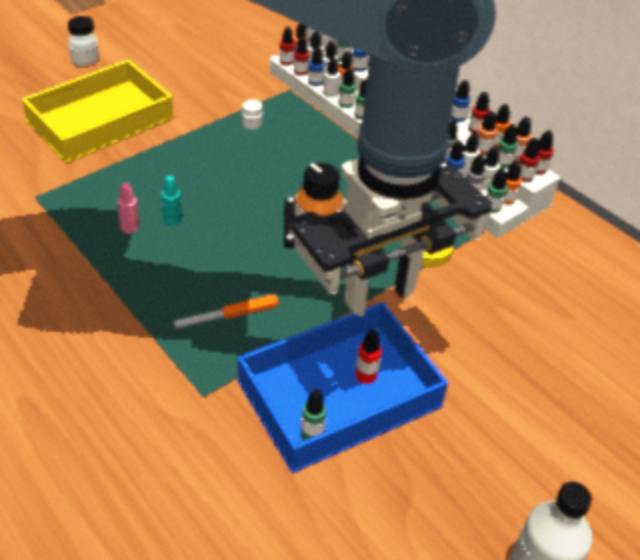

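The red bottle stands upright in the blue bin at (369,360) in the crop, and the green one is undisturbed. Next is the file.

>>> {"op": "jog_arm", "data": {"deltas": [{"offset": [-0.12,0,0.25],"rotation": [0,-0.28,0],"grip": 0.45},{"offset": [-0.24,0,0.5],"rotation": [0,-0.56,0],"grip": 0.45},{"offset": [-0.24,0,0.5],"rotation": [0,-0.84,0],"grip": 0.45},{"offset": [-0.24,0,0.5],"rotation": [0,-0.91,0],"grip": 0.45}]}}

```text
t: 7.45
tcp_pos: [0.489, -0.2396, 0.1403]
orientation: [0.7, -0.698, -0.106, 0.108]
ft_force: [-0.0, -1.0, -0.6]
width: 0.447
```

>>> {"op": "jog_arm", "data": {"deltas": [{"offset": [0,0,0.28],"rotation": [0,-0.28,0],"grip": 0.45},{"offset": [0.02,0.1,0.56],"rotation": [0,-0.56,0],"grip": 0.45},{"offset": [0.02,0.1,0.56],"rotation": [0,-0.84,0],"grip": 0.45},{"offset": [0.02,0.1,0.56],"rotation": [0,-0.91,0],"grip": 0.45}]}}

```text
t: 7.85
tcp_pos: [0.4742, -0.1854, 0.13]
orientation: [0.655, -0.653, -0.268, 0.269]
ft_force: [0.6, -0.0, 0.5]
width: 0.448
```

>>> {"op": "jog_arm", "data": {"deltas": [{"offset": [0.14,0.1,0.25],"rotation": [0,-0.28,0],"grip": 0.45},{"offset": [0.27,0.1,0.49],"rotation": [0,-0.56,0],"grip": 0.45},{"offset": [0.27,0.1,0.49],"rotation": [0,-0.84,0],"grip": 0.45},{"offset": [0.27,0.1,0.49],"rotation": [0,-0.91,0],"grip": 0.45},{"offset": [0.27,0.1,0.49],"rotation": [0,-0.91,0],"grip": 0.45}]}}

```text
t: 8.35
tcp_pos: [0.4597, -0.1324, 0.1206]
orientation: [0.574, -0.572, -0.414, 0.414]
ft_force: [-0.1, -0.2, 0.6]
width: 0.453
```

```bash
python3 plan.py 0.463 -0.136 0.023 72; python3 - <<'E'
from h import *
from plant import env
d=env.read_camera("wrist"); cv2.imwrite("pics/w2.png",d["color"][:,:,::-1])
b=blobs(d,(4,150,120),(18,255,255))
for x in b[:4]: print(x[:3])
print(proj(d,(.463,-.136,.008)))
E
```

```text
t 8.35 tcp [ 0.4597 -0.1324  0.1206] q [-0.51  0.25  1.86 -0.    1.03 -1.76] w 0.453 F [-0.1 -0.2  0.6]
off [-0.02, 0.98, -0.05] rot [-0.01, -0.01, 0.0] rows 2.0
(np.int32(1787), array([319.654169  , 243.43480694]), array([309, 188,  22, 101], dtype=int32))
(np.int32(460), array([201.77173913, 277.93043478]), array([188, 230,  28,  98], dtype=int32))
(np.int32(258), array([182.63953488, 200.53875969]), array([173, 171,  20,  59], dtype=int32))
(np.int32(16), array([251.4375, 461.125 ]), array([244, 461,  15,   2], dtype=int32))
[319.19479247 244.17710389]
```

View pics/w2.png

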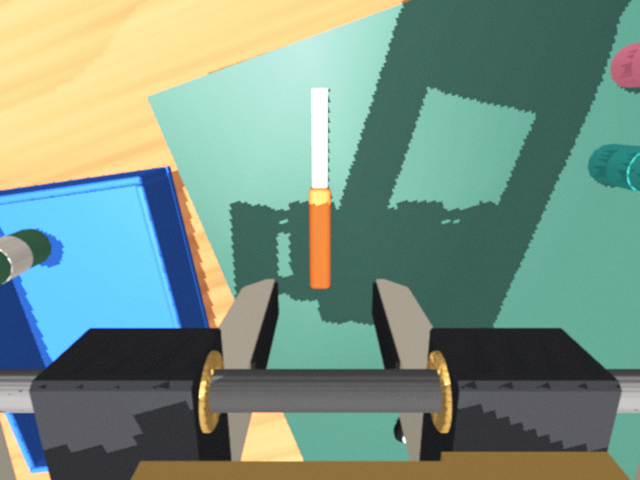

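The wrist view shows the file upright in the image and centred. Its handle centroid is (320,243), against a predicted (319,244). I'll descend and pinch it.

>>> {"op": "jog_arm", "data": {"deltas": [{"offset": [-0.02,0.4,-0.04],"rotation": [0,0,0],"grip": 0.45},{"offset": [-0.02,0.75,-0.04],"rotation": [0,0,0],"grip": 0.45},{"offset": [-0.02,0.92,-0.04],"rotation": [0,0,0],"grip": 0.45},{"offset": [-0.02,0.97,-0.04],"rotation": [0,0,0],"grip": 0.45},{"offset": [-0.02,0.97,-0.04],"rotation": [0,0,0],"grip": 0.45}]}}

```text
t: 8.9
tcp_pos: [0.4632, -0.1362, 0.0241]
orientation: [0.574, -0.573, -0.413, 0.414]
ft_force: [1.1, -0.0, -0.6]
width: 0.452
```

```bash
python3 go.py 0.463 -0.136 0.023 72
```

```text
t 8.9 tcp [ 0.4632 -0.1362  0.0241] yaw 71.57 tilt [-0.002  0.001 -1.   ] q [-0.52  0.4   1.95  0.    0.8  -1.77] w 0.452 F [ 1.1 -0.  -0.6] Tq [-0.02 -0.02  0.01]
offset [0.001 0.011 0.003]
rotation y -0.014 alt 5.986
exact rotvec/30deg (no flip) [-0.004 -0.014  0.001]
 flip [-1.000e-03  5.986e+00 -7.000e-03]
```

>>> {"op": "jog_arm", "data": {"deltas": [{"offset": [0,0.02,0],"rotation": [0,0,0],"grip": 0.45},{"offset": [0,0.02,0],"rotation": [0,0,0],"grip": 0},{"offset": [0,0.02,0],"rotation": [0,0,0],"grip": 0},{"offset": [0,0.02,0],"rotation": [0,0,0],"grip": 0},{"offset": [0,0.02,0],"rotation": [0,0,0],"grip": 0},{"offset": [0,0.02,0],"rotation": [0,0,0],"grip": 0},{"offset": [0,0.02,0],"rotation": [0,0,0],"grip": 0}], "squeeze": 20}}

```text
t: 9.6
tcp_pos: [0.4641, -0.1364, 0.0234]
orientation: [-0.573, 0.574, 0.414, -0.414]
ft_force: [-1.1, 0.5, 6.4]
width: 0.15
```

>>> {"op": "jog_arm", "data": {"deltas": [{"offset": [0,-0.3,0],"rotation": [0,0,0],"grip": 0},{"offset": [0,-0.7,0],"rotation": [0,0,0],"grip": 0},{"offset": [0,-1,0],"rotation": [0,0,0],"grip": 0},{"offset": [0,-1,0],"rotation": [0,0,0],"grip": 0}]}}

```text
t: 10.0
tcp_pos: [0.4663, -0.1376, 0.1268]
orientation: [-0.571, 0.576, 0.415, -0.413]
ft_force: [0.2, -0.3, -0.7]
width: 0.141
```

```bash
python3 go.py; python3 plan.py 0.534 0.328 0.15 90; python3 - <<'E'
from h import *
from plant import env
d=env.read_camera("wrist"); cv2.imwrite("pics/w3.png",d["color"][:,:,::-1])
E
```

```text
t 10.0 tcp [ 0.4663 -0.1376  0.1268] yaw 71.65 tilt [ 0.007 -0.004 -1.   ] q [-0.52  0.25  1.84  0.    1.04 -1.77] w 0.141 F [ 0.2 -0.3 -0.7] Tq [-0.05 -0.02  0.04]
t 10.0 tcp [ 0.4663 -0.1376  0.1268] q [-0.52  0.25  1.84  0.    1.04 -1.77] w 0.141 F [ 0.2 -0.3 -0.7]
off [0.93, -0.05, 0.16] rot [0.0, -0.12, -0.0] rows 1.9
off [0.94, -0.05, 0.1] rot [0.0, -0.12, -0.0] rows 1.9
off [0.94, -0.05, 0.04] rot [0.0, -0.12, -0.0] rows 1.9
off [0.94, -0.05, -0.02] rot [0.0, -0.12, -0.0] rows 1.9
off [0.94, -0.05, -0.08] rot [0.0, -0.12, -0.0] rows 1.9
```

View pics/w3.png

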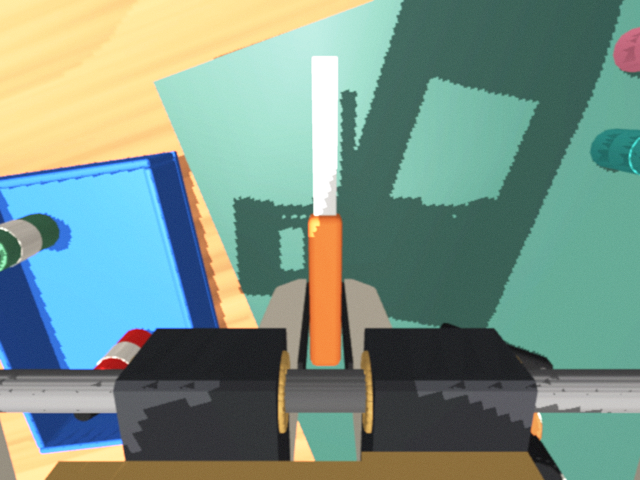

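The file is held level between the pads (width 0.141, about 13 mm). I'll carry it to the yellow bin.

>>> {"op": "jog_arm", "data": {"deltas": [{"offset": [0.4,-0.2,0.1],"rotation": [0,-0.12,0],"grip": 0},{"offset": [0.8,-0.3,0.16],"rotation": [0,-0.12,0],"grip": 0},{"offset": [0.93,-0.3,0.16],"rotation": [0,-0.12,0],"grip": 0}]}}

```text
t: 10.35
tcp_pos: [0.4776, -0.0403, 0.1527]
orientation: [0.56, -0.559, -0.432, 0.432]
ft_force: [-0.7, -0.0, -1.2]
width: 0.145
```

>>> {"op": "jog_arm", "data": {"deltas": [{"offset": [0.47,0,0.05],"rotation": [0,-0.12,0],"grip": 0},{"offset": [0.94,0,0.1],"rotation": [0,-0.12,0],"grip": 0},{"offset": [0.94,0,0.1],"rotation": [0,-0.12,0],"grip": 0}]}}

```text
t: 10.65
tcp_pos: [0.4914, 0.0549, 0.1511]
orientation: [0.546, -0.544, -0.45, 0.451]
ft_force: [0.2, -0.0, -1.0]
width: 0.144
```

>>> {"op": "jog_arm", "data": {"deltas": [{"offset": [0.47,0,0.02],"rotation": [0,-0.12,0],"grip": 0},{"offset": [0.94,0,0.04],"rotation": [0,-0.12,0],"grip": 0},{"offset": [0.94,0,0.04],"rotation": [0,-0.12,0],"grip": 0}]}}

```text
t: 10.95
tcp_pos: [0.5062, 0.147, 0.1513]
orientation: [0.532, -0.53, -0.467, 0.467]
ft_force: [-0.5, -0.9, -0.2]
width: 0.147
```

>>> {"op": "jog_arm", "data": {"deltas": [{"offset": [0.47,0,-0.01],"rotation": [0,-0.12,0],"grip": 0},{"offset": [0.94,0,-0.02],"rotation": [0,-0.12,0],"grip": 0},{"offset": [0.94,0,-0.02],"rotation": [0,-0.12,0],"grip": 0}]}}

```text
t: 11.25
tcp_pos: [0.521, 0.2393, 0.1514]
orientation: [0.517, -0.516, -0.483, 0.483]
ft_force: [0.1, -1.3, -0.7]
width: 0.144
```

>>> {"op": "jog_arm", "data": {"deltas": [{"offset": [0.47,0,-0.04],"rotation": [0,-0.12,0],"grip": 0},{"offset": [0.85,0,-0.08],"rotation": [0,-0.12,0],"grip": 0},{"offset": [0.94,0,-0.08],"rotation": [0,-0.12,0],"grip": 0},{"offset": [0.94,0,-0.08],"rotation": [0,-0.12,0],"grip": 0},{"offset": [0.94,0,-0.08],"rotation": [0,-0.12,0],"grip": 0}]}}

```text
t: 11.75
tcp_pos: [0.5351, 0.3274, 0.1519]
orientation: [-0.502, 0.502, 0.497, -0.499]
ft_force: [0.2, -0.4, -0.4]
width: 0.148
```

```bash
python3 go.py;python3 plan.py 0.534 0.328 0.03 90; python3 - <<'E'
from h import *
from plant import env
for n in("wrist","scene"):
  d=env.read_camera(n); c=d["color"]
  if n=="scene": c=cv2.resize(c[150:290,340:520],None,fx=4,fy=4)
  cv2.imwrite(f"pics/{n}4.png",c[:,:,::-1])
E
```

```text
t 11.75 tcp [0.5351 0.3274 0.1519] yaw 89.6 tilt [-0.002 -0.002 -1.   ] q [ 0.37  0.46  1.45 -0.    1.23 -1.19] w 0.148 F [ 0.2 -0.4 -0.4] Tq [-0.01 -0.03 -0.03]
t 11.75 tcp [0.5351 0.3274 0.1519] q [ 0.37  0.46  1.45 -0.    1.23 -1.19] w 0.148 F [ 0.2 -0.4 -0.4]
off [0.0, 0.61, 0.0] rot [-0.0, -0.01, -0.0] rows 1.2
off [0.0, 0.61, 0.01] rot [-0.0, -0.01, -0.0] rows 1.2
```

View pics/wrist4.png

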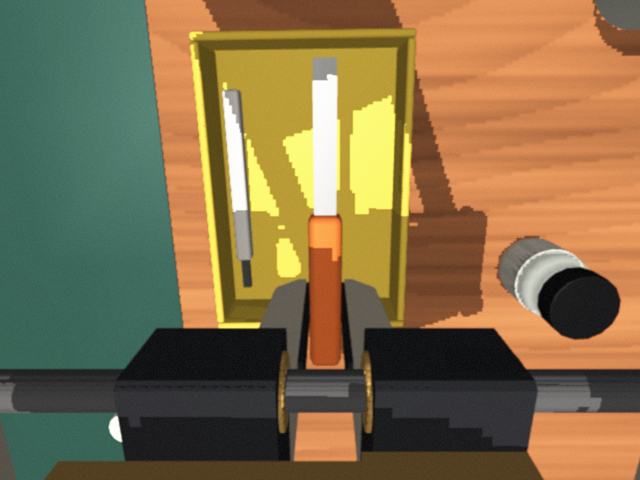

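View pics/scene4.png

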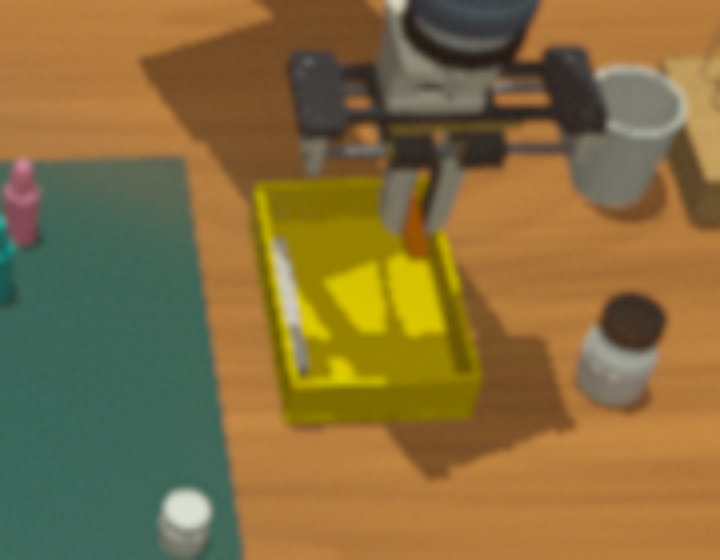

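The file hangs along the yellow bin's free zone, and the knife is to the left at (237,190) in the wrist view. I'll lower it.

>>> {"op": "jog_arm", "data": {"deltas": [{"offset": [0,0.3,0],"rotation": [0,0,0],"grip": 0},{"offset": [0,0.7,0],"rotation": [0,0,0],"grip": 0},{"offset": [0,0.95,0],"rotation": [0,0,0],"grip": 0},{"offset": [0,1,0],"rotation": [0,0,0],"grip": 0}]}}

```text
t: 12.25
tcp_pos: [0.5331, 0.3271, 0.0497]
orientation: [0.503, -0.501, -0.496, 0.5]
ft_force: [-0.6, -0.1, -1.4]
width: 0.147
```

>>> {"op": "jog_arm", "data": {"deltas": [{"offset": [0,0.12,0],"rotation": [0,0,0],"grip": 0},{"offset": [0,0.21,0],"rotation": [0,0,0],"grip": 0},{"offset": [0,0.21,0],"rotation": [0,0,0],"grip": 0},{"offset": [0,0.21,0],"rotation": [0,0,0],"grip": 0}]}}

```text
t: 12.65
tcp_pos: [0.5358, 0.3297, 0.0327]
orientation: [-0.501, 0.502, 0.499, -0.498]
ft_force: [-0.2, -0.0, -0.6]
width: 0.146
```

```bash
python3 go.py
```

```text
t 12.65 tcp [0.5358 0.3297 0.0327] yaw 89.63 tilt [ 0.001  0.    -1.   ] q [ 0.37  0.59  1.57 -0.    0.99 -1.19] w 0.146 F [-0.2 -0.  -0.6] Tq [-0.   -0.02 -0.03]
```

>>> {"op": "jog_arm", "data": {"deltas": [{"offset": [0,0.04,0],"rotation": [0,0,0],"grip": 0},{"offset": [0,0.04,0],"rotation": [0,0,0],"grip": 0},{"offset": [0,0.04,0],"rotation": [0,0,0],"grip": 0.3},{"offset": [0,0.04,0],"rotation": [0,0,0],"grip": 0.3},{"offset": [0,0.04,0],"rotation": [0,0,0],"grip": 0.3}]}}

```text
t: 13.15
tcp_pos: [0.5353, 0.3296, 0.0281]
orientation: [-0.502, 0.502, 0.498, -0.498]
ft_force: [-0.2, 0.4, -0.5]
width: 0.298
```

>>> {"op": "jog_arm", "data": {"deltas": [{"offset": [0,-0.3,0],"rotation": [0,0,0],"grip": 0.3},{"offset": [0,-0.7,0],"rotation": [0,0,0],"grip": 0.3},{"offset": [0,-1,0],"rotation": [0,0,0],"grip": 0.5},{"offset": [0,-1,0],"rotation": [0,0,0],"grip": 0.8}]}}

```text
t: 13.55
tcp_pos: [0.5382, 0.3308, 0.1333]
orientation: [-0.5, 0.503, 0.501, -0.495]
ft_force: [0.9, 0.2, 0.1]
width: 0.426
```

```bash
python3 go.py;python3 - <<'E'
from h import *
from plant import env
for n in("wrist",):
  d=env.read_camera(n); c=d["color"]
  cv2.imwrite(f"pics/{n}5.png",c[:,:,::-1])
E
```

```text
t 13.55 tcp [0.5382 0.3308 0.1333] yaw 89.64 tilt [ 0.009  0.003 -1.   ] q [ 0.37  0.48  1.47  0.    1.18 -1.19] w 0.426 F [0.9 0.2 0.1] Tq [ 0.02 -0.02  0.04]
```

View pics/wrist5.png

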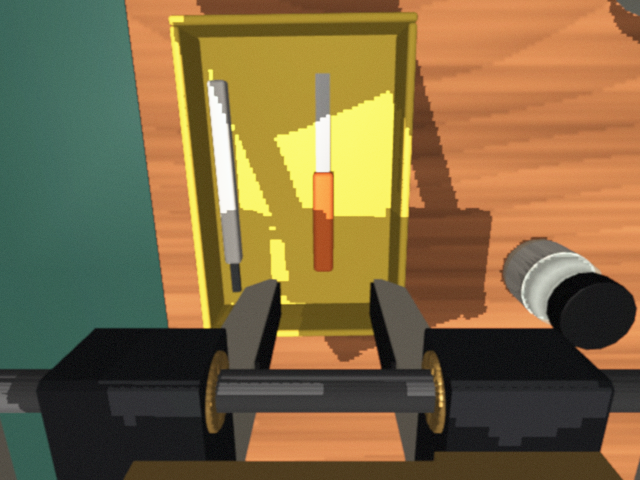

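The file lies in the yellow bin next to the knife, clear of the walls (handle at (323,220)). Next is the cap.

```bash
python3 plan.py 0.6255 -0.071 0.19 133
```

```text
t 13.6 tcp [0.5369 0.3302 0.1307] q [ 0.37  0.48  1.48  0.    1.18 -1.19] w 0.466 F [-0.8  0.4 -0.7]
off [-0.8, -0.12, -0.18] rot [0.0, -0.29, 0.0] rows 1.7
off [-0.82, -0.12, -0.06] rot [0.0, -0.29, 0.0] rows 1.7
off [-0.82, -0.12, 0.06] rot [0.0, -0.29, 0.0] rows 1.7
off [-0.8, -0.12, 0.19] rot [0.0, -0.29, 0.0] rows 1.7
off [-0.76, -0.12, 0.31] rot [0.0, -0.29, 0.0] rows 1.7
```

>>> {"op": "jog_arm", "data": {"deltas": [{"offset": [-0.4,-0.06,-0.09],"rotation": [0,-0.25,0],"grip": 0.8},{"offset": [-0.8,-0.12,-0.18],"rotation": [0,-0.29,0],"grip": 0.8},{"offset": [-0.8,-0.12,-0.18],"rotation": [0,-0.29,0],"grip": 0.8}]}}

```text
t: 13.9
tcp_pos: [0.5536, 0.2453, 0.1392]
orientation: [0.463, -0.463, -0.534, 0.535]
ft_force: [0.3, 0.1, -0.4]
width: 0.727
```

>>> {"op": "jog_arm", "data": {"deltas": [{"offset": [-0.4,-0.06,-0.03],"rotation": [0,-0.25,0],"grip": 0.8},{"offset": [-0.82,-0.12,-0.06],"rotation": [0,-0.29,0],"grip": 0.8},{"offset": [-0.82,-0.12,-0.06],"rotation": [0,-0.29,0],"grip": 0.8}]}}

```text
t: 14.2
tcp_pos: [0.5716, 0.1652, 0.1513]
orientation: [0.421, -0.422, -0.567, 0.568]
ft_force: [0.2, 0.6, 0.1]
width: 0.801
```

>>> {"op": "jog_arm", "data": {"deltas": [{"offset": [-0.4,-0.06,0.03],"rotation": [0,-0.25,0],"grip": 0.8},{"offset": [-0.82,-0.12,0.06],"rotation": [0,-0.29,0],"grip": 0.8},{"offset": [-0.82,-0.12,0.06],"rotation": [0,-0.29,0],"grip": 0.8}]}}

```text
t: 14.5
tcp_pos: [0.5901, 0.0855, 0.1634]
orientation: [0.377, -0.378, -0.598, 0.598]
ft_force: [-0.4, -0.1, 0.3]
width: 0.798
```

>>> {"op": "jog_arm", "data": {"deltas": [{"offset": [-0.4,-0.06,0.1],"rotation": [0,-0.25,0],"grip": 0.8},{"offset": [-0.8,-0.12,0.19],"rotation": [0,-0.29,0],"grip": 0.8},{"offset": [-0.8,-0.12,0.19],"rotation": [0,-0.29,0],"grip": 0.8}]}}

```text
t: 14.8
tcp_pos: [0.6077, 0.0056, 0.1755]
orientation: [0.33, -0.331, -0.625, 0.625]
ft_force: [-0.1, 0.4, -0.1]
width: 0.8
```

>>> {"op": "jog_arm", "data": {"deltas": [{"offset": [-0.4,-0.06,0.15],"rotation": [0,-0.25,0],"grip": 0.8},{"offset": [-0.76,-0.12,0.31],"rotation": [0,-0.29,0],"grip": 0.8},{"offset": [-0.76,-0.12,0.31],"rotation": [0,-0.29,0],"grip": 0.8},{"offset": [-0.76,-0.12,0.31],"rotation": [0,-0.29,0],"grip": 0.8},{"offset": [-0.76,-0.12,0.31],"rotation": [0,-0.29,0],"grip": 0.8}]}}

```text
t: 15.3
tcp_pos: [0.6233, -0.0694, 0.1869]
orientation: [-0.282, 0.28, 0.649, -0.649]
ft_force: [-0.6, 0.6, -0.5]
width: 0.801
```

```bash
python3 go.py 0.6255 -0.071 0.086 133;python3 - <<'E'
from h import *
from plant import env
d=env.read_camera("wrist"); c=d["color"]
cv2.imwrite("pics/wrist6.png",c[:,:,::-1])
print(proj(d,(.6255,-.071,.095)),proj(d,env.observe()["tcp_pos"]))
E
```

```text
t 15.3 tcp [ 0.6233 -0.0694  0.1869] yaw 133.15 tilt [-0.002  0.002 -1.   ] q [-0.29  0.43  1.41  0.    1.3  -2.61] w 0.801 F [-0.6  0.6 -0.5] Tq [0.13 0.01 0.02]
offset [-0.029  1.009 -0.005]
rotation y 0.005 alt -5.995
exact rotvec/30deg (no flip) [-0.001  0.005  0.005]
 flip [ 7.000e-03 -5.995e+00  1.000e-03]
[318.15553316 245.77857174] [321.56270454 317.04738053]
```

View pics/wrist6.png

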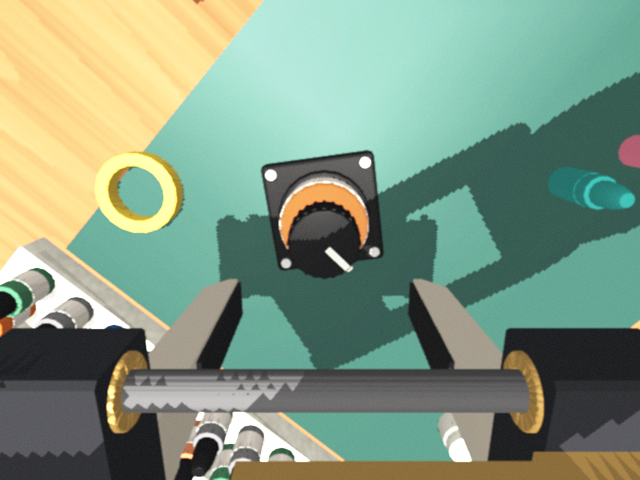

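```bash
python3 - <<'E'
from h import *
from plant import env
d=env.read_camera("wrist")
b=blobs(d,(0,0,0),(180,255,60),(280,190,368,290))
m=b[0][3]
for r in range(230,282,4):
    x=np.nonzero(m[r])[0]; print(r,x.min(),x.max()) if len(x) else None
for p in((324,244),(324,246)): print(plane(d,p,.095).round(4))
# predicted rim projections for centre guess
for c in((.6255,-.071),(.624,-.068)):
    P=np.array([proj(d,(c[0]+.023*np.cos(a),c[1]+.023*np.sin(a),.095)) for a in np.linspace(0,6.28,37)]); print(P.min(0),P.max(0),proj(d,(*c,.095)))
E
```

```text
230 290 357
234 290 358
238 280 358
242 280 367
246 280 367
250 280 366
254 280 367
258 280 367
262 292 353
266 280 338
270 302 342
274 309 339
278 324 324
[ 0.6224 -0.0691  0.095 ]
[ 0.6233 -0.0682  0.095 ]
[280.95997771 209.20507245] [355.43912471 280.01517515] [318.25907118 245.5257094 ]
[286.22295257 210.7555814 ] [360.60294017 281.41140091] [323.47221211 246.99607354]
```

The cap top centre is at about (324,244), which gives (0.622,-0.069). This is within 1–2 mm of the current TCP, so I'll go straight down and then close.

>>> {"op": "jog_arm", "data": {"deltas": [{"offset": [0,0.3,0],"rotation": [0,0,0],"grip": 0.8},{"offset": [0,0.6,0],"rotation": [0,0,0],"grip": 0.8},{"offset": [0,0.85,0],"rotation": [0,0,0],"grip": 0.8},{"offset": [0,0.98,0],"rotation": [0,0,0],"grip": 0.8},{"offset": [0,0.98,0],"rotation": [0,0,0],"grip": 0.8},{"offset": [0,0.98,0],"rotation": [0,0,0],"grip": 0.8}]}}

```text
t: 16.0
tcp_pos: [0.6245, -0.0711, 0.0907]
orientation: [-0.281, 0.281, 0.649, -0.649]
ft_force: [0.1, -0.4, 0.4]
width: 0.804
```

```bash
python3 go.py 0.6235 -0.07 0.086 133;python3 - <<'E'
from h import *
from plant import env
d=env.read_camera("wrist"); c=d["color"]
cv2.imwrite("pics/wrist7.png",c[:,:,::-1])
E
```

```text
t 16.0 tcp [ 0.6245 -0.0711  0.0907] yaw 133.17 tilt [ 0.001 -0.    -1.   ] q [-0.29  0.52  1.52  0.    1.1  -2.61] w 0.804 F [ 0.1 -0.4  0.4] Tq [ 0.11  0.02 -0.01]
offset [ 0.015  0.047 -0.   ]
rotation y 0.006 alt -5.994
exact rotvec/30deg (no flip) [ 0.001  0.006 -0.001]
 flip [-2.000e-03 -5.994e+00 -1.000e-03]
```

View pics/wrist7.png

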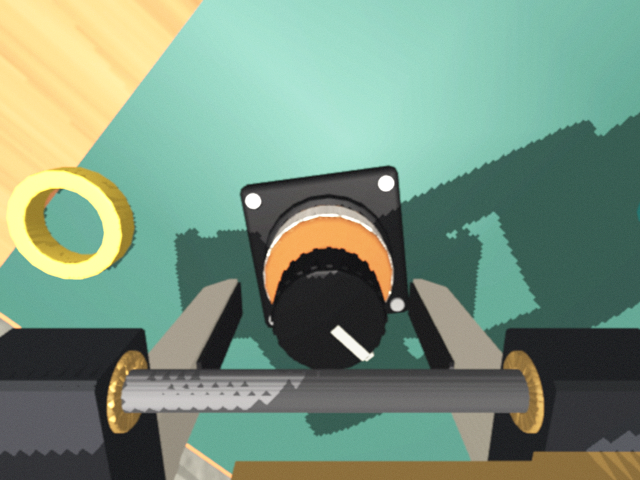

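The cap spans columns 273–387 (centre 330) and the finger midpoint is at about 326, so I'll shift 1.6 mm in tool +x. Then I'll go 4.5 mm down and close.

>>> {"op": "jog_arm", "data": {"deltas": [{"offset": [0.016,0.045,0],"rotation": [0,0,0],"grip": 0.8},{"offset": [0.016,0.045,0],"rotation": [0,0,0],"grip": 0.8},{"offset": [0.016,0.045,0],"rotation": [0,0,0],"grip": 0.6},{"offset": [0.016,0.045,0],"rotation": [0,0,0],"grip": 0.3},{"offset": [0.016,0.045,0],"rotation": [0,0,0],"grip": 0.3},{"offset": [0.016,0.045,0],"rotation": [0,0,0],"grip": 0.3},{"offset": [0.016,0.045,0],"rotation": [0,0,0],"grip": 0.3},{"offset": [0.016,0.045,0],"rotation": [0,0,0],"grip": 0.3}], "squeeze": 25}}

```text
t: 16.85
tcp_pos: [0.623, -0.0704, 0.0855]
orientation: [0.281, -0.281, -0.649, 0.649]
ft_force: [0.5, -0.5, 0.1]
width: 0.479
```

```bash
python3 go.py
```

```text
t 16.85 tcp [ 0.623  -0.0704  0.0855] yaw 133.13 tilt [ 0. -0. -1.] q [-0.29  0.52  1.53 -0.    1.09 -2.61] w 0.479 F [ 0.5 -0.5  0.1] Tq [ 0.02  0.03 -0.01]
```

>>> {"op": "jog_arm", "data": {"deltas": [{"offset": [0,0.001,0],"rotation": [0,0.2,0],"grip": 0.3},{"offset": [0,0.002,0],"rotation": [0,0.4,0],"grip": 0.3},{"offset": [0,0.003,0],"rotation": [0,0.6,0],"grip": 0.3},{"offset": [0,0.003,0],"rotation": [0,0.8,0],"grip": 0.3},{"offset": [0,0.003,0],"rotation": [0,1,0],"grip": 0.3},{"offset": [0,0.003,0],"rotation": [0,1,0],"grip": 0.3}]}}

```text
t: 17.45
tcp_pos: [0.6229, -0.0704, 0.0852]
orientation: [-0.44, 0.44, 0.554, -0.554]
ft_force: [0.5, -0.0, 0.7]
width: 0.478
```

```bash
python3 go.py;python3 - <<'E'
from h import *
from plant import env
d=env.read_camera("wrist"); c=d["color"]
cv2.imwrite("pics/wrist8.png",c[:,:,::-1])
E
```

```text
t 17.45 tcp [ 0.6229 -0.0704  0.0852] yaw 103.08 tilt [ 0. -0. -1.] q [-0.29  0.52  1.53  0.    1.09 -2.09] w 0.478 F [ 0.5 -0.   0.7] Tq [ 0.03 -0.02 -0.04]
```

View pics/wrist8.png

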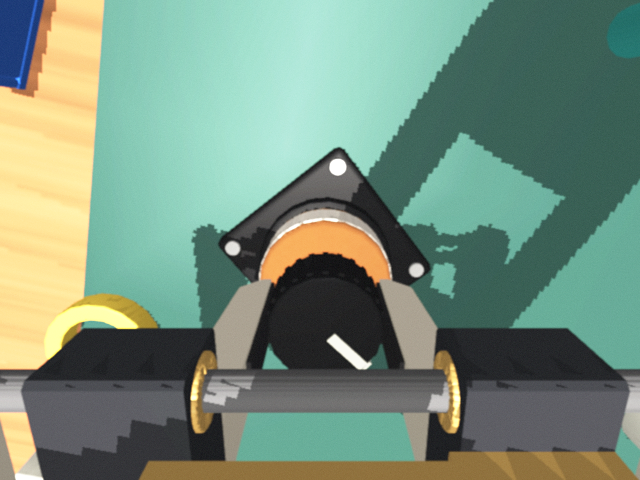

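The stripe keeps its place relative to the gripper, (335,337) to (368,366), and the base has turned in view, so the cap is turning with the fingers. I'll continue.

>>> {"op": "jog_arm", "data": {"deltas": [{"offset": [0,0.001,0],"rotation": [0,0.2,0],"grip": 0.3},{"offset": [0,0.002,0],"rotation": [0,0.4,0],"grip": 0.3},{"offset": [0,0.003,0],"rotation": [0,0.6,0],"grip": 0.3},{"offset": [0,0.003,0],"rotation": [0,0.8,0],"grip": 0.3},{"offset": [0,0.003,0],"rotation": [0,1,0],"grip": 0.3},{"offset": [0,0.003,0],"rotation": [0,1,0],"grip": 0.3}]}}

```text
t: 18.1
tcp_pos: [0.623, -0.0703, 0.0849]
orientation: [-0.568, 0.568, 0.422, -0.422]
ft_force: [0.2, -0.2, 0.0]
width: 0.479
```

```bash
python3 go.py
```

```text
t 18.1 tcp [ 0.623  -0.0703  0.0849] yaw 73.22 tilt [ 0.  0. -1.] q [-0.29  0.52  1.53  0.    1.09 -1.57] w 0.479 F [ 0.2 -0.2  0. ] Tq [ 0.07 -0.05 -0.06]
```

>>> {"op": "jog_arm", "data": {"deltas": [{"offset": [0,0.001,0],"rotation": [0,0.2,0],"grip": 0.3},{"offset": [0,0.002,0],"rotation": [0,0.4,0],"grip": 0.3},{"offset": [0,0.003,0],"rotation": [0,0.6,0],"grip": 0.3},{"offset": [0,0.003,0],"rotation": [0,0.8,0],"grip": 0.3},{"offset": [0,0.003,0],"rotation": [0,1,0],"grip": 0.3},{"offset": [0,0.003,0],"rotation": [0,1,0],"grip": 0.3}]}}

```text
t: 18.7
tcp_pos: [0.623, -0.0703, 0.0846]
orientation: [0.657, -0.657, -0.261, 0.261]
ft_force: [0.9, -0.7, 0.4]
width: 0.481
```

```bash
python3 go.py
```

```text
t 18.7 tcp [ 0.623  -0.0703  0.0846] yaw 43.31 tilt [ 0.  0. -1.] q [-0.29  0.53  1.53  0.    1.09 -1.05] w 0.481 F [ 0.9 -0.7  0.4] Tq [ 0.04 -0.15 -0.01]
```

>>> {"op": "jog_arm", "data": {"deltas": [{"offset": [0,0.001,0],"rotation": [0,0.15,0],"grip": 0.3},{"offset": [0,0.001,0],"rotation": [0,0.3,0],"grip": 0.3},{"offset": [0,0.001,0],"rotation": [0,0.4,0],"grip": 0.3},{"offset": [0,0.001,0],"rotation": [0,0.4,0],"grip": 0.3}]}}

```text
t: 19.1
tcp_pos: [0.6231, -0.0702, 0.0845]
orientation: [0.681, -0.681, -0.191, 0.191]
ft_force: [0.5, 0.7, -0.8]
width: 0.475
```

```bash
python3 go.py
```

```text
t 19.1 tcp [ 0.6231 -0.0702  0.0845] yaw 31.4 tilt [ 0.  0. -1.] q [-0.29  0.53  1.53  0.    1.09 -0.84] w 0.475 F [ 0.5  0.7 -0.8] Tq [ 0.1  -0.16 -0.07]
```

```bash
cat > pr.py <<'E'
from h import *
from plant import env
s=env.observe(); q=s["orientation"]; M=R.from_quat([q[1],q[2],q[3],q[0]]).as_matrix()
print("t",round(s["t"],2),"yaw",np.degrees(np.arctan2(M[1,0],M[0,0])).round(2),"Tq",s["ft_torque"].round(3),"e6",s["effort"][5].round(3),"z",s["tcp_pos"][2].round(4),"w",round(s["width"],3))
E
python3 pr.py
```

```text
t 19.1 yaw 31.4 Tq [ 0.099 -0.161 -0.073] e6 0.485 z 0.0845 w 0.475
```

>>> {"op": "jog_arm", "data": {"deltas": [{"offset": [0,0.001,0],"rotation": [0,0.15,0],"grip": 0.3},{"offset": [0,0.001,0],"rotation": [0,0.3,0],"grip": 0.3},{"offset": [0,0.001,0],"rotation": [0,0.3,0],"grip": 0.3}]}}

```text
t: 19.4
tcp_pos: [0.6231, -0.0702, 0.0843]
orientation: [0.694, -0.694, -0.137, 0.137]
ft_force: [1.1, 1.0, -1.1]
width: 0.48
```

```bash
python3 pr.py
```

```text
t 19.4 yaw 22.35 Tq [ 0.144 -0.172 -0.034] e6 0.733 z 0.0843 w 0.48
```

>>> {"op": "jog_arm", "data": {"deltas": [{"offset": [0,0.001,0],"rotation": [0,0.15,0],"grip": 0.3},{"offset": [0,0.001,0],"rotation": [0,0.3,0],"grip": 0.3},{"offset": [0,0.001,0],"rotation": [0,0.3,0],"grip": 0.3}]}}

```text
t: 19.7
tcp_pos: [0.6231, -0.0702, 0.0843]
orientation: [0.702, -0.702, -0.082, 0.082]
ft_force: [1.4, 0.3, -0.9]
width: 0.48
```

```bash
python3 pr.py
```

```text
t 19.7 yaw 13.36 Tq [ 0.142 -0.281 -0.164] e6 0.733 z 0.0843 w 0.48
```

```bash
for i in 1 2; do python3 - <<'E'
from h import *
from plant import env
d=env.read_camera("wrist"); c=d["color"]
cv2.imwrite("pics/wrist9.png",c[:,:,::-1])
E
python3 pr.py; done
```

```text
t 19.75 yaw 13.44 Tq [ 0.159 -0.339 -0.084] e6 0.226 z 0.0843 w 0.484
t 19.8 yaw 13.41 Tq [ 0.146 -0.269 -0.009] e6 0.002 z 0.0843 w 0.484
```

View pics/wrist9.png

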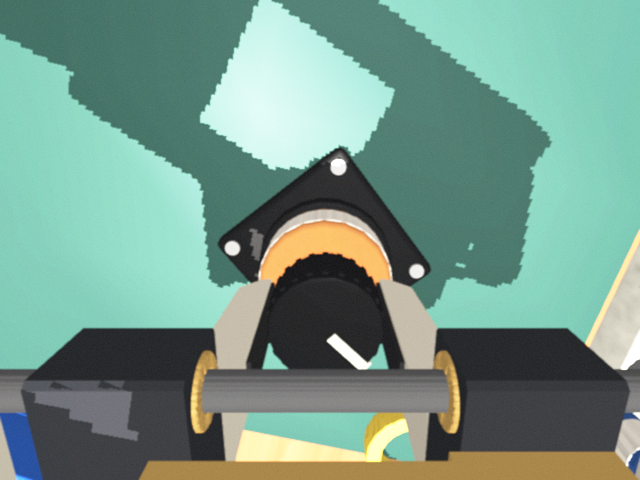

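Stripe is still fixed relative to the fingers, at (333,337) to (368,366), so there is no stop yet after about 120°. I'll add a numeric stripe check and continue.

```bash
cat > st.py <<'E'
exec(open('pr.py').read())
d=env.read_camera("wrist")
b=blobs(d,(0,0,140),(180,60,255),(270,255,384,368),15)
for x in b[:2]:
    ys,xs=np.nonzero(x[3]); v,*_=cv2.fitLine(np.c_[xs,ys].astype(np.float32),cv2.DIST_L2,0,.01,.01)[:,0],
    print("stripe",x[0],x[1].round(1),np.degrees(np.arctan2(v[1],v[0])).round(1))
ts=[]
for i in range(2): env.read_camera("wrist"); ts.append(env.observe()["ft_torque"].round(3))
print(ts)
E
python3 st.py
```

```text
t 19.8 yaw 13.41 Tq [ 0.146 -0.269 -0.009] e6 0.002 z 0.0843 w 0.484
stripe 559 [347.7 352. ] 38.8
stripe 38 [381.9 284.8] 82.1
[array([ 0.178, -0.346,  0.017]), array([ 0.232, -0.436,  0.01 ])]
```

>>> {"op": "jog_arm", "data": {"deltas": [{"offset": [0,0.001,0],"rotation": [0,0.15,0],"grip": 0.3},{"offset": [0,0.001,0],"rotation": [0,0.3,0],"grip": 0.3},{"offset": [0,0.001,0],"rotation": [0,0.3,0],"grip": 0.3}]}}

```text
t: 20.25
tcp_pos: [0.6231, -0.0699, 0.0842]
orientation: [0.707, -0.707, -0.026, 0.026]
ft_force: [3.4, 2.1, -1.2]
width: 0.477
```

```bash
python3 st.py
```

```text
t 20.25 yaw 4.24 Tq [ 0.463 -0.4    0.455] e6 1.304 z 0.0842 w 0.477
stripe 573 [348.6 352.1] 37.0
stripe 39 [381.9 285.1] 82.3
[array([ 0.546, -0.406,  0.378]), array([ 0.533, -0.463,  0.436])]
```

>>> {"op": "jog_arm", "data": {"deltas": [{"offset": [0,0.001,0],"rotation": [0,0.15,0],"grip": 0.3},{"offset": [0,0.001,0],"rotation": [0,0.3,0],"grip": 0.3},{"offset": [0,0.001,0],"rotation": [0,0.3,0],"grip": 0.3}]}}

```text
t: 20.7
tcp_pos: [0.6231, -0.0706, 0.0843]
orientation: [-0.706, 0.707, -0.029, 0.03]
ft_force: [3.7, 0.5, 0.6]
width: 0.477
```

```bash
python3 st.py
```

```text
t 20.7 yaw -4.8 Tq [ 0.178 -0.378  0.306] e6 1.102 z 0.0843 w 0.477
stripe 610 [352.8 347.5] 28.6
stripe 42 [381.9 285.3] 82.9
[array([ 0.136, -0.374,  0.227]), array([ 0.118, -0.375,  0.207])]
```

The cap has bottomed out. Torque rose to +0.45 N m, about 7 times the running torque, and then the stripe slipped in the fingers from 38.8° to 28.6° while the tool kept turning. Now I'll back it off 90° from measured yaw −4.8°, checking the stripe stays put.

>>> {"op": "jog_arm", "data": {"deltas": [{"offset": [0,-0.001,0],"rotation": [0,-0.2,0],"grip": 0.3},{"offset": [0,-0.002,0],"rotation": [0,-0.4,0],"grip": 0.3},{"offset": [0,-0.003,0],"rotation": [0,-0.6,0],"grip": 0.3},{"offset": [0,-0.003,0],"rotation": [0,-0.8,0],"grip": 0.3},{"offset": [0,-0.003,0],"rotation": [0,-1,0],"grip": 0.3},{"offset": [0,-0.003,0],"rotation": [0,-1,0],"grip": 0.3}]}}

```text
t: 21.45
tcp_pos: [0.6232, -0.0706, 0.0846]
orientation: [-0.69, 0.69, 0.155, -0.154]
ft_force: [2.3, 0.5, 0.8]
width: 0.479
```

```bash
python3 st.py
```

```text
t 21.45 yaw 25.23 Tq [ 0.137 -0.507  0.031] e6 -1.028 z 0.0846 w 0.479
stripe 600 [352.7 347.8] 29.1
stripe 38 [381.9 284.8] 82.1
[array([ 0.113, -0.545,  0.079]), array([ 0.083, -0.548,  0.022])]
```

>>> {"op": "jog_arm", "data": {"deltas": [{"offset": [0,-0.001,0],"rotation": [0,-0.2,0],"grip": 0.3},{"offset": [0,-0.002,0],"rotation": [0,-0.4,0],"grip": 0.3},{"offset": [0,-0.003,0],"rotation": [0,-0.6,0],"grip": 0.3},{"offset": [0,-0.003,0],"rotation": [0,-0.8,0],"grip": 0.3},{"offset": [0,-0.003,0],"rotation": [0,-1,0],"grip": 0.3},{"offset": [0,-0.003,0],"rotation": [0,-1,0],"grip": 0.3}]}}

```text
t: 22.2
tcp_pos: [0.6232, -0.0705, 0.0849]
orientation: [-0.627, 0.627, 0.327, -0.327]
ft_force: [2.9, 0.4, 1.0]
width: 0.481
```

>>> {"op": "jog_arm", "data": {"deltas": [{"offset": [0,-0.001,0],"rotation": [0,-0.2,0],"grip": 0.3},{"offset": [0,-0.002,0],"rotation": [0,-0.4,0],"grip": 0.3},{"offset": [0,-0.003,0],"rotation": [0,-0.6,0],"grip": 0.3},{"offset": [0,-0.003,0],"rotation": [0,-0.8,0],"grip": 0.3},{"offset": [0,-0.003,0],"rotation": [0,-1,0],"grip": 0.3},{"offset": [0,-0.003,0],"rotation": [0,-1,0],"grip": 0.3}]}}

```text
t: 22.8
tcp_pos: [0.6232, -0.0704, 0.0852]
orientation: [-0.521, 0.522, 0.478, -0.478]
ft_force: [4.4, 1.2, 2.3]
width: 0.482
```

```bash
python3 st.py; python3 go.py; python3 - <<'E'
from h import *
from plant import env
d=env.read_camera("wrist"); cv2.imwrite("pics/wrist10.png",d["color"][:,:,::-1])
for n in("scene","side"):
  d=env.read_camera(n); cv2.imwrite(f"pics/{n}10.png",d["color"][:,:,::-1])
E
```

```text
t 22.8 yaw 84.99 Tq [ 0.216 -0.718  0.026] e6 -1.015 z 0.0852 w 0.482
stripe 575 [352.7 348.1] 29.3
stripe 34 [381.9 284.4] 81.3
[array([ 0.28 , -0.736,  0.065]), array([ 0.265, -0.751,  0.021])]
t 22.95 tcp [ 0.6232 -0.0704  0.0852] yaw 84.9 tilt [ 0.001 -0.    -1.   ] q [-0.29  0.52  1.53  0.    1.09 -1.77] w 0.479 F [3.4 1.5 1.7] Tq [ 0.26 -0.75  0.02]
```

View pics/wrist10.png

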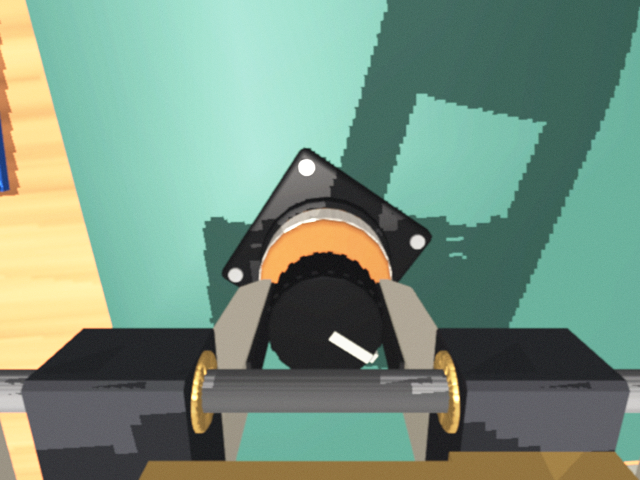

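View pics/scene10.png

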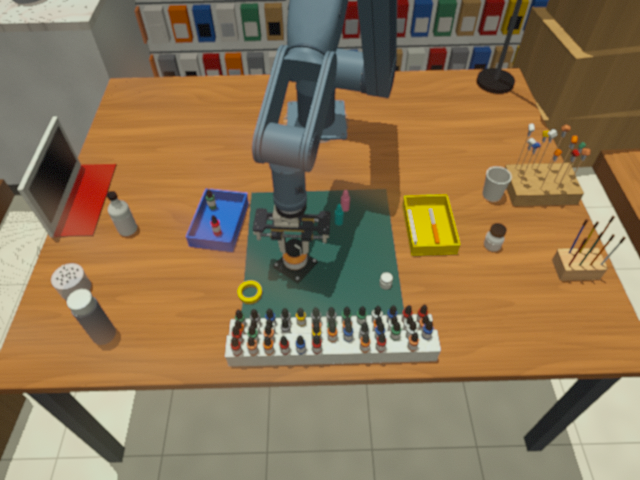

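View pics/side10.png

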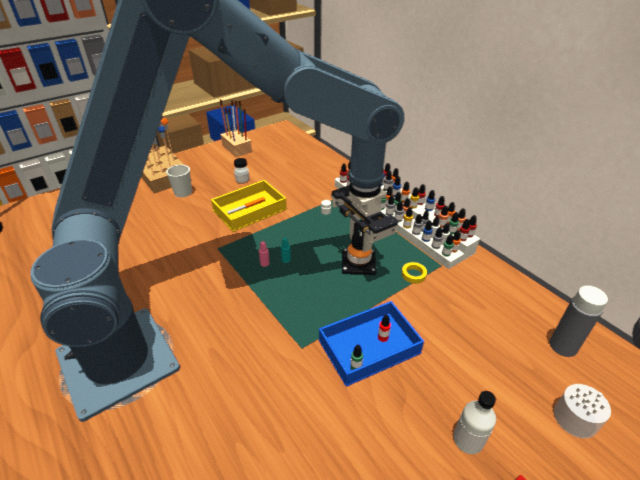

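The stripe stayed fixed in the fingers (28.6° to 29.3°) while the tool turned from −4.8° to 84.9°, so the cap is about 89° off the stop. In the scene view the bottle is at (216,226) in the blue bin and the file at (434,225) in the yellow bin. I'll make a final 1° trim.

>>> {"op": "jog_arm", "data": {"deltas": [{"offset": [0,0,0],"rotation": [0,-0.035,0],"grip": 0.3},{"offset": [0,0,0],"rotation": [0,-0.035,0],"grip": 0.3},{"offset": [0,0,0],"rotation": [0,-0.035,0],"grip": 0.3},{"offset": [0,0,0],"rotation": [0,-0.035,0],"grip": 0.3}]}}

```text
t: 23.5
tcp_pos: [0.6232, -0.0704, 0.0852]
orientation: [-0.516, 0.517, 0.483, -0.483]
ft_force: [5.2, 1.7, 2.2]
width: 0.481
```

```bash
python3 st.py; python3 -c "
from plant import env
print(env.hand_in())"
```

```text
t 23.5 yaw 86.17 Tq [ 0.216 -0.952 -0.013] e6 0.006 z 0.0852 w 0.481
stripe 571 [352.5 348.2] 29.6
stripe 33 [382.  284.5] 81.7
[array([ 0.276, -0.877,  0.019]), array([ 0.207, -0.894,  0.   ])]
the job is handed in; nothing more can be done
None
```

I put the red bottle upright in the blue bin and the file beside the knife in the yellow bin. Then I screwed the cap down to its stop, backed it off a quarter turn, and handed in at about 24 s with the gripper still holding the cap.

**Stop:** The cap bottomed out after about 127° clockwise. Torque rose to about 0.45 N m, roughly seven times the given running torque, and the cap then slipped about 11° in the fingers as the tool kept turning.

**Quarter turn:** I measured the back-off from the stop after that slip. The tool turned 91.0°, and the cap's stripe shifted about 1° against the fingers, so the cap sits about 90° off the stop, give or take about 1–2°.

**Checks:** The final pictures show both items in their bins, the other things apparently where they were, and the look-alikes untouched. The wrist readings stayed well under the limits: at most about 6 N in any one direction, and a bending moment of about 0.95 N m at the end. Two early measurements differed by 4 mm (red bottle, between cameras) and up to 5 mm (cap centre); neither affected a grasp.

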